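Put the parts back on their own test plates

ROBOT

A 7-joint arm with a two-finger parallel gripper is mounted at the origin on the work surface. World frame = base frame: x ahead of the robot, y to its left, z up, the work surface at z = 0. Lengths are in mm, angles in degrees, forces in N, time in s.
With the tool pointing down it reaches from about 400 to 900 mm from the base axis. Payload 5.6 kg.
Tool frame: the origin (TCP) lies at the very end of the fingers, on their centre line; the grasp point (between the pads) lies arm.tcp_to_grasp behind it (arm.tcp_to_grasp is the distance from the TCP to the grasp point, in mm); z points along the fingers, y is the line along which they close (so a half turn about z gives the same grasp; the last joint's range is limited). The gripper opens to 92 mm and grips with 3 to 60 N. Pads are 20 mm wide; open, the fingers measure 128 mm over their backs; the gripper's body (75 mm by 189 mm) begins 69 mm behind the grasp point.
Start: joints at [-68.411, 26.786, -0.665, 91.828, 0.344, 61.387, -3.226], TCP at [264.968, 593.551, 180.592] pointing down, gripper open.
Joint ranges: [-144.91, 144.91], [-17.63, 115.5], [-89.93, 88.59], [15.96, 139.68], [-74.01, 254.01], [8.47, 105.57], [-167.45, 167.45]. Speed limits (degrees/s): [147.25, 147.25, 180, 180, 180, 180, 180].

INTERFACE

Orientations are given as a 3x3 rotation matrix whose columns are the frame's x, y, z axes.
In Python, from rig import arm gives the robot as it stands.
- The arm moves only by the shell command python3 -m inch 'ROWS' [FORCE]. ROWS is JSON, a list of rows, each an object of numbers: "ax", "ay", "az": the turn, a rotation vector about the tool's x, y, z in degrees; "dx", "dy", "dz": the shift along the tool's x, y, z in cm; "claw": the opening, from 0 (shut) to 1 (fully open). A call has 1 to 8 rows; each row is the pose to reach, as a shift and turn from the pose commanded when the call began, along the tool's axes at that moment; what a row does not reach only later rows make up. A row lasts 1/10 s, in which the tool goes at most 50 mm and 8.59 degrees, less where a joint would pass 70% of its speed; a pose out of reach is approached as far as the arm can. A call with a gripper value outside its range is refused whole. The fingers move at their own pace and stop on an object; FORCE is the grip in N (left out, the last holds). Time passes only in rows, so rows that repeat a pose let the fingers close. It gives the time, the measured TCP pose, the force, the opening and the grip force at its end, in the units of the state.
- arm.get_state(): the state, without advancing time (a new reading comes with each control period).
- arm.snapshot(name): name is "side" or "top" or "wrist"; returns the picture (480x640x3 uint8, red, green, blue); there is no depth.
- arm.calibration(name): a dict with "vfov" (degrees; the focal length in pixels is half the picture's height over the tangent of half this angle, whatever the lens; pixels are square), "cx", "cy" (the principal point, pixels), "position" and "rotation" of the camera in the world; the wrist camera has in their place "tool_from_camera" (4x4, takes a point from camera to tool coordinates, whose origin is the TCP and whose axes are the flange's). Camera axes: x right, y down, z forward; pixel columns grow to the right and rows downward; lengths in mm; the calibration is good to about 2 mm. A picture is of the moment at which its call begins: read the wrist's pose just before it. calibration takes no time and is no camera call.
- arm.close_job(): hands the job in; it is judged then, once.
The state is a dict: "time_s": time; "q": joint angles; "dq": joint speeds; "joint_efforts": joint torques, N m; "tcp_pos": TCP position; "tcp_rot": TCP orientation; "force": force on the tool from outside, world axes, zero at the start; "ft_torque": the same for the moment, N m; "gripper_width": opening from 0.0 (shut) to 1.0 (fully open); "finger_force": force on a finger pad.
Only numpy, scipy, OpenCV 4.12 (cv2) and the standard library are available. Lean on these libraries where they do the work, as an engineer would, in place of code of your own. Each camera call takes 0.05 s, during which the arm holds its last target. There are 200 camera calls.

TASK

The four parts on the bench all stand on the wrong test plates. Rearrange them, using the empty rubber mat as a free spot on the way, so that the capacitor ends on the round plate, the transformer on the square plate, the heat sink lengthwise on the oblong plate and the toroid on the cross-shaped plate, each centred and flat on its plate. Keep the parts upright, set them down rather than dropping them, and do not disturb the panel meter.

Things in the scene. Friction and masses are not known exactly. Their poses are not given: they have to be found in the camera images.
- capacitor: Loose. Upright round can, black with an aluminium top, 42 mm in diameter, 60 mm tall (two 3 mm brass studs on top), about 0.12 kg. Origin at the centre of its underside, z up. Starts on the oblong or the cross-shaped plate.
- transformer: Loose. Square dark steel core 50 x 50 mm, 34 mm tall, flat upright sides, with a copper and paper coil 30 x 42 mm on top (46 mm tall in all), about 0.4 kg. Origin at the centre of its underside, x and y square to the sides, z up. Starts on the oblong or the cross-shaped plate, at any yaw.
- heatsink: Loose. Finned aluminium block 84 mm long (its x) by 36 mm wide (its y) by 32 mm tall, fins upward and along x, about 0.14 kg. Origin at the centre of its underside, z up. Grip it across its 36 mm width. Starts on the round or the square plate, at any yaw.
- toroid: Loose. Flat copper-wound ring lying down, 56 mm outside diameter, 24 mm hole, 26 mm tall, about 0.2 kg. Origin at the centre of its underside, z up. Starts on the round or the square plate.
- plate_round: Home of the capacitor: round plate 100 mm in diameter. Fixed to the bench, grey painted metal, 12 mm thick, flat top without rim; origin at the centre of its underside (top at z = +12 mm), z up. A small black terminal block with two brass stubs, no taller than the plate, juts 19 mm out of its +x edge. 
- plate_square: Home of the transformer: square plate 92 x 92 mm. Fixed to the bench, grey painted metal, 12 mm thick, flat top without rim; origin at the centre of its underside (top at z = +12 mm), z up. A small black terminal block with two brass stubs, no taller than the plate, juts 19 mm out of its +x edge. 
- plate_oblong: Home of the heat sink: oblong plate, 132 mm long along its y, 66 mm along its x. Fixed to the bench, grey painted metal, 12 mm thick, flat top without rim; origin at the centre of its underside (top at z = +12 mm), z up. A small black terminal block with two brass stubs, no taller than the plate, juts 19 mm out of its +x edge. 
- plate_cross: Home of the toroid: plus-shaped plate, 120 mm across both ways, arms 56 mm wide along its x and y. Fixed to the bench, grey painted metal, 12 mm thick, flat top without rim; origin at the centre of its underside (top at z = +12 mm), z up. A small black terminal block with two brass stubs, no taller than the plate, juts 19 mm out of its +x edge. 
- mat: The free spot: black ribbed rubber mat 110 x 110 mm, 4 mm thick, fixed to the bench, empty at the start. Origin at the centre of its underside, z up. Any of the four parts fits on it.
- meter: Bystander, loose, to be left where it is: small black panel meter 34 x 44 mm, 44 mm tall, with a white dial facing up. Origin at the centre of its underside, z up. It stands on the bench between the plates; an empty orange bobbin (38 mm across, 30 mm tall) and a small grey adapter (50 x 30 x 22 mm) also stand there.
There are look-alikes about, which are no part of the job. Leave any blue look-alike of the toroid alone.

How it is judged:
By the outcome, as a careful person would: the job done as asked, in the order asked, and still so for the second after the job is handed in, with the robot touching nothing.
It also fails if it takes over 138 s, if anything falls off the work surface, if the arm or the gripper's body presses on something with over 40 N, if the wrist force passes 120 N, or if a joint passes its speed limit or range.

## Working session

There is one attempt and no reset: what is moved stays moved. The work goes in short steps, Python scripts to look and compute and a shell command to move; the robot and the scene stay as the last step left them, time stands still between calls to the robot, and variables do not carry over. Pictures are saved under pics/ and viewed, at most 14 in all, crops included, and the job is handed in when it is done.

```bash
mkdir -p pics; ls
python3 - <<'E'
from rig import arm
import cv2
s=arm.get_state();print(s['time_s'],s['tcp_pos'],s['tcp_rot'],s['gripper_width'],arm.tcp_to_grasp)
for n in("top","side","wrist"):
    print(n,arm.calibration(n));cv2.imwrite(f"pics/{n}0.png",arm.snapshot(n)[:,:,::-1])
E
```

```text
pics
0.0 [264.72314911 592.93727153 179.63243225] [[-9.13141174e-01  4.07642996e-01 -6.20750949e-04]
 [ 4.07643451e-01  9.13139629e-01 -1.68369149e-03]
 [-1.19512751e-04 -1.79049308e-03 -9.99998390e-01]] 1.001616830548179 18.700000000000003
top {'vfov': 51.50904195297764, 'cx': 313.98794716477397, 'cy': 238.50452246539345, 'position': array([396.76466693,   5.06125975, 966.16445202]), 'rotation': array([[-0.00580729, -0.98896015,  0.14806791],
       [-0.99991156,  0.00397127, -0.01269243],
       [ 0.01196429, -0.14812852, -0.98889575]])}
side {'vfov': 44.65411236443657, 'cx': 314.0401777043421, 'cy': 231.09048492052963, 'position': array([ 514.3217014 , -854.161669  ,  697.78939697]), 'rotation': array([[ 9.99779811e-01,  1.60447586e-02,  1.35238691e-02],
       [-7.97358697e-04, -6.14970754e-01,  7.88549514e-01],
       [ 2.09688706e-02, -7.88386668e-01, -6.14822551e-01]])}
wrist {'vfov': 64.96254932432196, 'cx': 328.2252098820982, 'cy': 236.72130078015658, 'tool_from_camera': array([[-2.16281779e-04, -9.65568491e-01, -2.60148887e-01,
         7.25378740e+01],
       [ 9.99999868e-01, -3.30286718e-04,  3.94515225e-04,
        -3.40718981e-01],
       [-4.66855193e-04, -2.60148767e-01,  9.65568434e-01,
        -2.05217823e+02],
       [ 0.00000000e+00,  0.00000000e+00,  0.00000000e+00,
         1.00000000e+00]])}
```

View pics/top0.png

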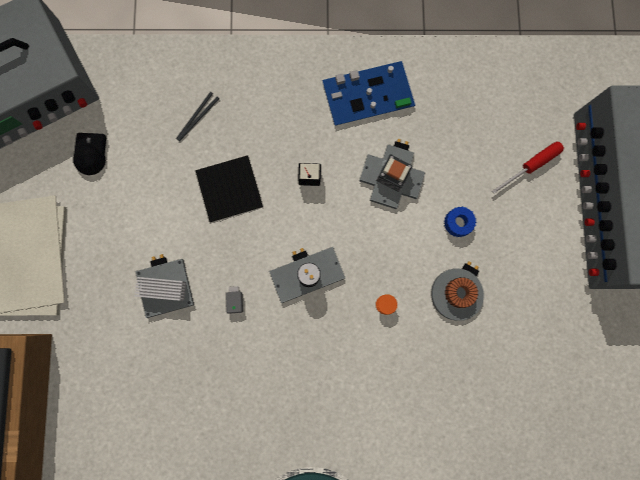

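View pics/side0.png

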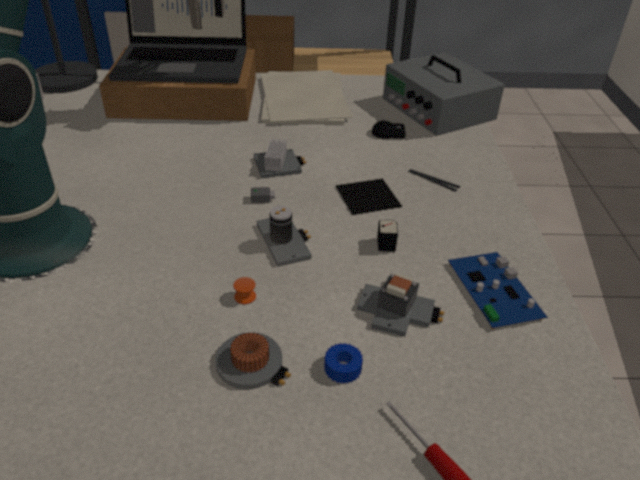

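The scene: capacitor (309,273) on oblong, transformer (396,170) on cross, heat sink (162,289) on square, copper toroid (462,292) on round plate; blue look-alike ring at (460,222) to be ignored; mat (229,188), meter (310,174). The copper-coloured ring on the round plate fits "toroid". I'll confirm in the crop.

Run:
```python
import cv2
a=cv2.imread("pics/top0.png")
cv2.imwrite("pics/c1.png",cv2.resize(a[145:325,125:325],None,fx=3.3,fy=3.3,interpolation=cv2.INTER_CUBIC)[:600])
cv2.imwrite("pics/c2.png",cv2.resize(a[130:325,325:495],None,fx=3,fy=3,interpolation=cv2.INTER_CUBIC))
```

```text
(no output)
```

View pics/c1.png

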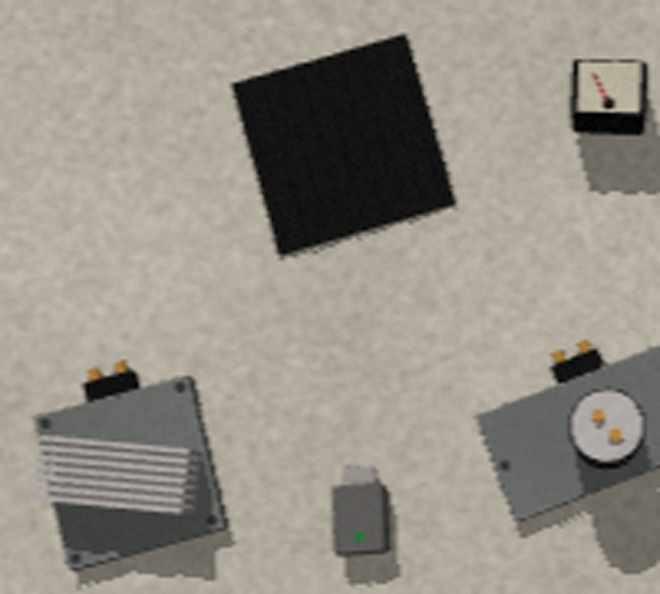

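View pics/c2.png

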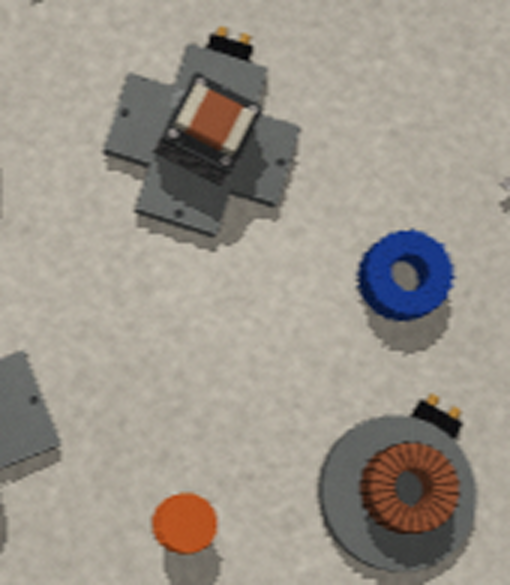

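The crops confirm: copper-wound ring on the round plate is the toroid (crop 410,487), the blue ring (405,275) is not. Computing poses from my readings.

```bash
cat > h.py <<'E'
from rig import arm
import numpy as np, cv2
def ray(cal,px,z,R,p):
    f=240/np.tan(np.radians(cal['vfov']/2)); px=np.atleast_2d(np.array(px,float))
    d=np.c_[(px[:,0]-cal['cx'])/f,(px[:,1]-cal['cy'])/f,np.ones(len(px))]@R.T
    return (p+d*((z-p[2])/d[:,2])[:,None])[:,:2]
def top(px,z):
    c=arm.calibration('top');return ray(c,px,z,c['rotation'],c['position'])
def wrist(px,z,s):
    c=arm.calibration('wrist');T=np.array(c['tool_from_camera']);R=np.array(s['tcp_rot'])
    return ray(c,px,z,R@T[:3,:3],np.array(s['tcp_pos'])+R@T[:3,3])
def shot(name):
    s=arm.get_state();im=arm.snapshot('wrist');cv2.imwrite(f'pics/{name}.png',im[:,:,::-1])
    np.savez(f'pics/{name}.npz',tcp_pos=s['tcp_pos'],tcp_rot=s['tcp_rot']);return s
def rows(target,yaw_y,s):
    "shift (cm, tool axes) and turn about z so tool y points along world angle yaw_y (mod 180)"
    R=np.array(s['tcp_rot']);d=R.T@(np.array(target)-s['tcp_pos'])/10
    cur=np.degrees(np.arctan2(R[1,1],R[0,1]));dw=(yaw_y-cur+90)%180-90
    return d.round(2),'az',round(-dw,1)
E
python3 - <<'E'
from h import *
c1=lambda P:np.array(P)/3.3+[125,145]
c2=lambda P:np.array(P)/3+[325,130]
def ang(a,b):d=b-a;return round(np.degrees(np.arctan2(d[1],d[0])),1)
def rep(n,P):print(n,P.mean(0).round(1),[ang(P[i],P[(i+1)%len(P)]) for i in range(len(P))],[round(np.linalg.norm(P[i]-P[(i+1)%len(P)])) for i in range(len(P))])
rep('mat',top(c1([(407,35),(233,83),(280,258),(456,205)]),4))
rep('square',top(c1([(37,415),(190,377),(228,530),(75,570)]),12))
rep('hs',top(c1([(42,437),(188,450),(182,513),(40,500)]),44))
rep('obl',top(np.vstack([c1([(478,415),(520,523)]),c2([(60,448),(24,352)])]),12))
rep('cross',top(c2([(185,43),(268,68),(299,127),(277,206),(215,235),(137,212),(105,152),(127,75)]),12))
rep('trafo',top(c2([(200,75),(262,107),(225,165),(165,132)]),46))
print('cap',top(c1((607,427)),72),'round',top(c2((397,493)),12),'tor',top(c2((411,487)),38),'meter',top(c1((610,85)),44))
print('bobbin',top(c2((185,523)),30),'adapter',top(c1((360,518)),22),'blue',top(c2((406,274)),26))
E
```

```text
mat [641.1 160. ] [np.float64(105.9), np.float64(-163.9), np.float64(-73.0), np.float64(16.2)] [109, 112, 109, 110]
square [445.2 276.8] [np.float64(-76.1), np.float64(-164.4), np.float64(104.4), np.float64(16.2)] [90, 92, 89, 93]
hs [442.2 278.5] [np.float64(-95.4), np.float64(176.5), np.float64(84.5), np.float64(0.8)] [82, 35, 79, 35]
obl [468.7   5.3] [np.float64(-158.5), np.float64(-69.2), np.float64(19.8), np.float64(110.2)] [67, 128, 66, 130]
cross [ 663.3 -162.8] [np.float64(-107.6), np.float64(-154.8), np.float64(162.8), np.float64(115.0), np.float64(73.0), np.float64(26.5), np.float64(-16.6), np.float64(-60.6)] [58, 45, 56, 46, 53, 45, 55, 45]
trafo [ 666.7 -164.5] [np.float64(-118.6), np.float64(146.8), np.float64(60.0), np.float64(-31.9)] [45, 45, 43, 44]
cap [[465.43859378   3.041284  ]] round [[ 430.48013378 -280.94792565]] tor [[ 433.21941531 -282.06018346]] meter [[6.65940745e+02 3.84888573e-01]]
bobbin [[ 411.97157143 -142.0939133 ]] adapter [[418.11575818 143.83312333]] blue [[ 569.87672939 -289.36342554]]
```

View pics/wrist0.png

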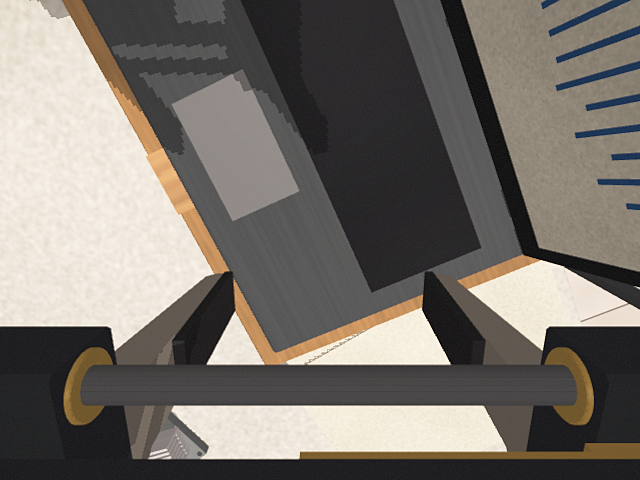

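```bash
cat > t.py <<'E'
import sys
from h import *
s=arm.get_state();a=[float(v) for v in sys.argv[1:]]
print('t',round(s['time_s'],1),'tcp',s['tcp_pos'].round(1),'yaw',round(np.degrees(np.arctan2(s['tcp_rot'][1,1],s['tcp_rot'][0,1])),1),'F',np.round(s['force'],1),'w',round(s['gripper_width'],3),'ff',np.round(s['finger_force'],1),'q7',round(s['q'][6]),'tilt',np.round(s['tcp_rot'][:2,2],4))
print(rows(a[:3],a[3],s))
E
python3 t.py 465 4 230 20
```

```text
t 0.1 tcp [264.8 593.1 179.9] yaw 65.9 F [-0.2  0.2  0.2] w 1.0 ff 0.0 q7 -3 tilt [-0.0005 -0.0013]
(array([-42.29, -45.64,  -4.95]), 'az', np.float64(45.9))
```

```bash
python3 -m inch '[{"dz":-5,"claw":1},{"dx":-42.3,"dy":-45.6,"dz":-5,"az":45.9,"claw":1},{"dx":-42.3,"dy":-45.6,"dz":-5,"az":45.9,"claw":1},{"dx":-42.3,"dy":-45.6,"dz":-5,"az":45.9,"claw":1},{"dx":-42.3,"dy":-45.6,"dz":-5,"az":45.9,"claw":1},{"dx":-42.3,"dy":-45.6,"dz":-5,"az":45.9,"claw":1},{"dx":-42.3,"dy":-45.6,"dz":-5,"az":45.9,"claw":1},{"dx":-42.3,"dy":-45.6,"dz":-5,"az":45.9,"claw":1}]' 15; python3 t.py 465 4 230 20
```

```text
t 0.1 tcp [264.8 593.1 179.9] yaw 65.9 F [-0.2  0.2  0.2] w 1.0 ff 0.0 q7 -3 tilt [-0.0005 -0.0013]
(array([-42.29, -45.64,  -4.95]), 'az', np.float64(45.9))$[0]: bad value
```

```bash
python3 -m inch '[{"ax":0,"ay":0,"az":0,"dx":0,"dy":0,"dz":-5,"claw":1}]' 15; python3 -m inch --help | head -30
```

```text
time_s: 0.25
tcp_pos: [263.2, 589.0, 223.6]
tcp_rot: [[-0.913, 0.407, -0.005], [0.408, 0.913, -0.014], [-0.001, -0.015, -1.0]]
force: [0.1, 0.7, -0.4]
gripper_width: 0.999
finger_force: 0.0invalid input: not JSON, or not a number
```

```bash
python3 -m inch '[{"ax":0,"ay":0,"az":45.9,"dx":-42.3,"dy":-45.6,"dz":0,"claw":1},{"ax":0,"ay":0,"az":45.9,"dx":-42.3,"dy":-45.6,"dz":0,"claw":1},{"ax":0,"ay":0,"az":45.9,"dx":-42.3,"dy":-45.6,"dz":0,"claw":1},{"ax":0,"ay":0,"az":45.9,"dx":-42.3,"dy":-45.6,"dz":0,"claw":1},{"ax":0,"ay":0,"az":45.9,"dx":-42.3,"dy":-45.6,"dz":0,"claw":1},{"ax":0,"ay":0,"az":45.9,"dx":-42.3,"dy":-45.6,"dz":0,"claw":1},{"ax":0,"ay":0,"az":45.9,"dx":-42.3,"dy":-45.6,"dz":0,"claw":1},{"ax":0,"ay":0,"az":0,"dx":0,"dy":0,"dz":0,"claw":1}]' 15 | head -2; python3 t.py 465 4 230 20
```

```text
time_s: 1.05
tcp_pos: [368.1, 297.8, 231.3]
t 1.1 tcp [368.1 297.8 231.3] yaw 27.5 F [1.  0.6 0.5] w 1.001 ff 0.0 q7 -14 tilt [ 0.0024 -0.0027]
(array([-30.54,  -4.97,   0.24]), 'az', np.float64(7.5))
```

```bash
python3 -m inch '[{"ax":0,"ay":0,"az":7.5,"dx":-30.5,"dy":-5,"dz":0,"claw":1},{"ax":0,"ay":0,"az":7.5,"dx":-30.5,"dy":-5,"dz":0,"claw":1},{"ax":0,"ay":0,"az":7.5,"dx":-30.5,"dy":-5,"dz":0,"claw":1},{"ax":0,"ay":0,"az":7.5,"dx":-30.5,"dy":-5,"dz":0,"claw":1},{"ax":0,"ay":0,"az":7.5,"dx":-30.5,"dy":-5,"dz":0,"claw":1},{"ax":0,"ay":0,"az":7.5,"dx":-30.5,"dy":-5,"dz":0,"claw":1},{"ax":0,"ay":0,"az":7.5,"dx":-30.5,"dy":-5,"dz":0,"claw":1},{"ax":0,"ay":0,"az":7.5,"dx":-30.5,"dy":-5,"dz":0,"claw":1}]' 15 | head -2;python3 -m inch '[{"ax":0,"ay":0,"az":0,"dx":0,"dy":0,"dz":0,"claw":1},{"ax":0,"ay":0,"az":0,"dx":0,"dy":0,"dz":0,"claw":1},{"ax":0,"ay":0,"az":0,"dx":0,"dy":0,"dz":0,"claw":1}]' 15 | head -2; python3 t.py 465 4 100 20; python3 -c "
from h import *
shot('w1')"
```

```text
time_s: 1.85
tcp_pos: [464.0, 16.4, 230.5]
time_s: 2.15
tcp_pos: [463.6, 19.5, 230.5]
t 2.1 tcp [463.6  19.5 230.5] yaw 21.3 F [-0.7  1.1  0.1] w 1.003 ff 0.0 q7 18 tilt [-0.0002  0.0003]
(array([-1.5 , -0.43, 13.05]), 'az', np.float64(1.3))
```

View pics/w1.png

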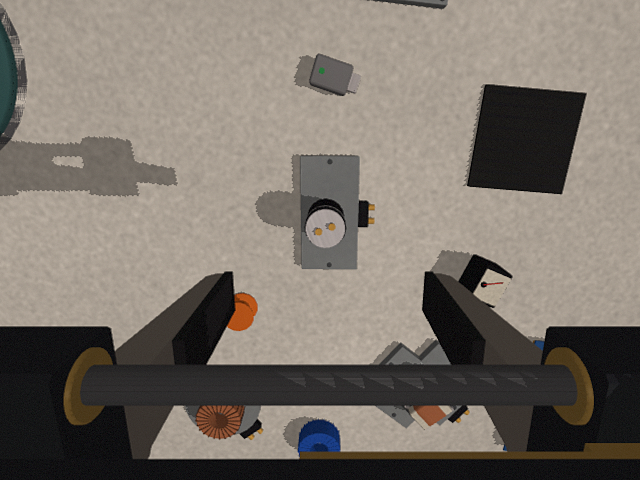

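Wrist view: capacitor top at (325,228), oblong plate corners (300,155),(359,155),(357,269),(301,269), mat corners (485,84),(586,93),(562,194),(468,185).

```bash
python3 -c "
from h import *
s=np.load('pics/w1.npz')
print(wrist((325,228),72,s)); P=wrist([(300,155),(359,155),(357,269),(301,269)],12,s);print(P.mean(0),P)
P=wrist([(485,84),(586,93),(562,194),(468,185)],4,s);print(P.mean(0))"
```

```text
[[466.79201991   3.1754458 ]]
[470.33321601   6.21944824] [[416.19650176  56.42741717]
 [476.65881977  79.992252  ]
 [525.31947567 -43.66459645]
 [463.15806683 -67.87727978]]
[643.25328099 161.1622057 ]
```

```bash
python3 -m inch '[{"ax":0,"ay":0,"az":0,"dx":-1.64,"dy":-0.32,"dz":5,"claw":1},{"ax":0,"ay":0,"az":0,"dx":-1.64,"dy":-0.32,"dz":10,"claw":1},{"ax":0,"ay":0,"az":0,"dx":-1.64,"dy":-0.32,"dz":14,"claw":1},{"ax":0,"ay":0,"az":0,"dx":-1.64,"dy":-0.32,"dz":17,"claw":1},{"ax":0,"ay":0,"az":0,"dx":-1.64,"dy":-0.32,"dz":19.6,"claw":1},{"ax":0,"ay":0,"az":0,"dx":-1.64,"dy":-0.32,"dz":19.6,"claw":1},{"ax":0,"ay":0,"az":0,"dx":-1.64,"dy":-0.32,"dz":19.6,"claw":1},{"ax":0,"ay":0,"az":0,"dx":-1.64,"dy":-0.32,"dz":19.6,"claw":1}]' 15 | head -2; python3 t.py 466.5 3.1 34 20
```

```text
time_s: 3.0
tcp_pos: [468.1, 1.8, 36.0]
t 3.0 tcp [468.1   1.8  36. ] yaw 21.2 F [ 0.   0.4 -0.1] w 1.0 ff 0.0 q7 34 tilt [0.0025 0.0006]
(array([ 0.18, -0.1 ,  0.19]), 'az', np.float64(1.2))
```

```bash
python3 -m inch '[{"ax":0,"ay":0,"az":0,"dx":0.15,"dy":-0.1,"dz":0,"claw":0.6},{"ax":0,"ay":0,"az":0,"dx":0.15,"dy":-0.1,"dz":0,"claw":0.3},{"ax":0,"ay":0,"az":0,"dx":0.15,"dy":-0.1,"dz":0,"claw":0.3},{"ax":0,"ay":0,"az":0,"dx":0.15,"dy":-0.1,"dz":0,"claw":0.3},{"ax":0,"ay":0,"az":0,"dx":0.15,"dy":-0.1,"dz":0,"claw":0.3},{"ax":0,"ay":0,"az":0,"dx":0.15,"dy":-0.1,"dz":0,"claw":0.3},{"ax":0,"ay":0,"az":0,"dx":0.15,"dy":-0.1,"dz":0,"claw":0.3},{"ax":0,"ay":0,"az":0,"dx":0.15,"dy":-0.1,"dz":0,"claw":0.3}]' 15 | tail -2; python3 t.py 642 160.5 136 20
```

```text
gripper_width: 0.411
finger_force: 15.0
t 3.8 tcp [465.6   2.5  34.6] yaw 21.1 F [0.8 0.4 0.8] w 0.411 ff 15.0 q7 34 tilt [0.0004 0.    ]
(array([  8.37,  22.16, -10.13]), 'az', np.float64(1.1))
```

```bash
python3 -m inch '[{"ax":0,"ay":0,"az":0,"dx":0,"dy":0,"dz":-2,"claw":0.3},{"ax":0,"ay":0,"az":0,"dx":0,"dy":0,"dz":-6,"claw":0.3},{"ax":0,"ay":0,"az":0,"dx":0,"dy":0,"dz":-10,"claw":0.3},{"ax":0,"ay":0,"az":0,"dx":1,"dy":2.5,"dz":-10.1,"claw":0.3},{"ax":0,"ay":0,"az":0,"dx":2.4,"dy":6.3,"dz":-10.1,"claw":0.3},{"ax":0,"ay":0,"az":0,"dx":4,"dy":10.6,"dz":-10.1,"claw":0.3},{"ax":0,"ay":0,"az":0,"dx":5.6,"dy":14.9,"dz":-10.1,"claw":0.3},{"ax":0,"ay":0,"az":0,"dx":7.2,"dy":19,"dz":-10.1,"claw":0.3}]' 15 | tail -2; python3 -m inch '[{"ax":0,"ay":0,"az":0,"dx":0.8,"dy":2,"dz":0,"claw":0.3},{"ax":0,"ay":0,"az":0,"dx":1.17,"dy":3.16,"dz":0,"claw":0.3},{"ax":0,"ay":0,"az":0,"dx":1.17,"dy":3.16,"dz":0,"claw":0.3},{"ax":0,"ay":0,"az":0,"dx":1.17,"dy":3.16,"dz":0,"claw":0.3}]' 15 | tail -2;python3 t.py 642 160.5 30 20; python3 -c "
from h import *
shot('w2')"
```

```text
gripper_width: 0.41
finger_force: 15.0
gripper_width: 0.41
finger_force: 15.1
t 5.0 tcp [640.9 158.9 135.2] yaw 21.1 F [-0.6  0.2 -1.9] w 0.41 ff 15.1 q7 18 tilt [-0.0014 -0.001 ]
(array([ 0.12,  0.17, 10.52]), 'az', np.float64(1.1))
```

View pics/w2.png

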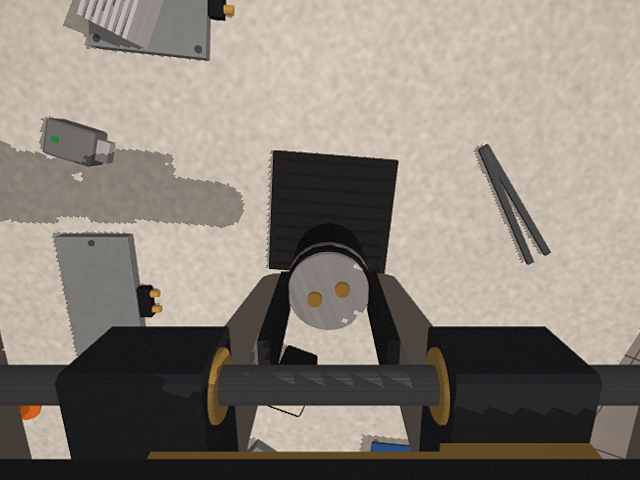

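```bash
python3 -c "
from h import *
s=np.load('pics/w2.npz');print(wrist((328.5,291),172.6,s)-s['tcp_pos'][:2])"
python3 -m inch '[{"ax":0,"ay":0,"az":0,"dx":0.1,"dy":0.1,"dz":3,"claw":0.3},{"ax":0,"ay":0,"az":0,"dx":0.1,"dy":0.1,"dz":6,"claw":0.3},{"ax":0,"ay":0,"az":0,"dx":0.1,"dy":0.1,"dz":8.5,"claw":0.3},{"ax":0,"ay":0,"az":0,"dx":0.1,"dy":0.1,"dz":10,"claw":0.3},{"ax":0,"ay":0,"az":0,"dx":0.1,"dy":0.1,"dz":10.5,"claw":0.3},{"ax":0,"ay":0,"az":0,"dx":0.1,"dy":0.1,"dz":10.5,"claw":0.3},{"ax":0,"ay":0,"az":0,"dx":0.1,"dy":0.1,"dz":10.5,"claw":0.3}]' 15 | tail -2;python3 t.py 642 160.5 27 20
```

```text
[[0.20379268 0.44651775]]
gripper_width: 0.411
finger_force: 15.0
t 5.8 tcp [643.4 161.7  32. ] yaw 21.1 F [ 0.6  0.5 -0.7] w 0.411 ff 15.0 q7 20 tilt [0.002  0.0006]
(array([-0.06, -0.17,  0.5 ]), 'az', np.float64(1.1))
```

```bash
python3 -m inch '[{"ax":0,"ay":0,"az":0,"dx":0,"dy":0,"dz":0.2,"claw":0.3},{"ax":0,"ay":0,"az":0,"dx":0,"dy":0,"dz":0.3,"claw":0.3},{"ax":0,"ay":0,"az":0,"dx":0,"dy":0,"dz":0.3,"claw":0.3},{"ax":0,"ay":0,"az":0,"dx":0,"dy":0,"dz":0.3,"claw":0.3}]' 15 | tail -2;python3 t.py 642 160.5 27 20
python3 -m inch '[{"ax":0,"ay":0,"az":0,"dx":0,"dy":0,"dz":0.1,"claw":0.3},{"ax":0,"ay":0,"az":0,"dx":0,"dy":0,"dz":0.1,"claw":0.3}]' 15 | tail -2;python3 t.py 642 160.5 27 20
```

```text
gripper_width: 0.408
finger_force: 15.0
t 6.2 tcp [642.5 161.9  27.8] yaw 21.1 F [-0.  -0.4 -1.6] w 0.408 ff 15.0 q7 20 tilt [0.0003 0.0001]
(array([-0.11, -0.1 ,  0.08]), 'az', np.float64(1.1))
gripper_width: 0.412
finger_force: 15.0
t 6.3 tcp [642.7 161.8  26.7] yaw 21.1 F [-0.   0.6 -0.1] w 0.412 ff 15.0 q7 20 tilt [0.0004 0.0001]
(array([-0.1 , -0.11, -0.03]), 'az', np.float64(1.1))
```

```bash
python3 -m inch '[{"ax":0,"ay":0,"az":0,"dx":0,"dy":0,"dz":0.1,"claw":0.3},{"ax":0,"ay":0,"az":0,"dx":0,"dy":0,"dz":0.1,"claw":0.3}]' 15 | tail -2;python3 t.py 642 160.5 27 20
```

```text
gripper_width: 0.412
finger_force: 15.0
t 6.5 tcp [642.9 161.9  26.5] yaw 21.1 F [-0.8 -0.2  5.1] w 0.412 ff 15.0 q7 20 tilt [0.0008 0.0006]
(array([-0.1 , -0.14, -0.05]), 'az', np.float64(1.1))
```

```bash
python3 -m inch '[{"ax":0,"ay":0,"az":0,"dx":0,"dy":0,"dz":0,"claw":0.6},{"ax":0,"ay":0,"az":0,"dx":0,"dy":0,"dz":0,"claw":1},{"ax":0,"ay":0,"az":0,"dx":0,"dy":0,"dz":0,"claw":1},{"ax":0,"ay":0,"az":0,"dx":0,"dy":0,"dz":0,"claw":1},{"ax":0,"ay":0,"az":0,"dx":0,"dy":0,"dz":0,"claw":1},{"ax":0,"ay":0,"az":0,"dx":0,"dy":0,"dz":-3,"claw":1},{"ax":0,"ay":0,"az":0,"dx":0,"dy":0,"dz":-8,"claw":1},{"ax":0,"ay":0,"az":0,"dx":0,"dy":0,"dz":-13,"claw":1}]' 15 | tail -2;python3 t.py 442 278.5 200 -5
```

```text
gripper_width: 1.003
finger_force: 0.0
t 7.3 tcp [641.7 161.4 156.2] yaw 21.1 F [ 0.4  0.2 -0.5] w 1.003 ff 0.0 q7 17 tilt [-0.002  -0.0011]
(array([ 18.12, -14.41,  -4.35]), 'az', np.float64(26.1))
```

```bash
python3 -m inch '[{"ax":0,"ay":0,"az":26,"dx":18.1,"dy":-14.4,"dz":-4.3,"claw":1},{"ax":0,"ay":0,"az":26,"dx":18.1,"dy":-14.4,"dz":-4.3,"claw":1},{"ax":0,"ay":0,"az":26,"dx":18.1,"dy":-14.4,"dz":-4.3,"claw":1},{"ax":0,"ay":0,"az":26,"dx":18.1,"dy":-14.4,"dz":-4.3,"claw":1},{"ax":0,"ay":0,"az":26,"dx":18.1,"dy":-14.4,"dz":-4.3,"claw":1},{"ax":0,"ay":0,"az":26,"dx":18.1,"dy":-14.4,"dz":-4.3,"claw":1},{"ax":0,"ay":0,"az":26,"dx":18.1,"dy":-14.4,"dz":-4.3,"claw":1},{"ax":0,"ay":0,"az":26,"dx":18.1,"dy":-14.4,"dz":-4.3,"claw":1}]' 15 | tail -2;python3 t.py 442 278.5 200 -5; python3 -c "
from h import *
shot('w3')"
```

```text
gripper_width: 1.0
finger_force: 0.0
t 8.2 tcp [444.  277.6 198.7] yaw -5.0 F [-0.6  0.3 -0.8] w 1.0 ff 0.0 q7 -31 tilt [ 0.0008 -0.0003]
(array([ 0.07, -0.21, -0.13]), 'az', np.float64(0.0))
```

View pics/w3.png

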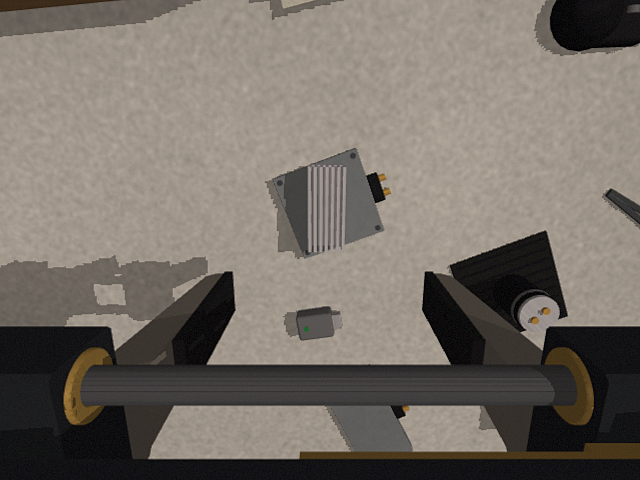

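Wrist view: heat-sink fins corners (309,166),(346,166),(344,250),(308,250); square plate (267,181),(356,149),(384,230),(304,258); capacitor stands on the mat (538,311).

```bash
python3 -c "
from h import *
s=np.load('pics/w3.npz')
for z,P in((44,[(309,166),(346,166),(344,250),(308,250)]),(12,[(267,181),(356,149),(384,230),(304,258)])):
  P=wrist(P,z,s);d=P-np.roll(P,-1,0);print(P.mean(0),np.degrees(np.arctan2(d[:,1],d[:,0])),np.hypot(*d.T))
print(wrist((538,311),64,s))"; python3 t.py 443.5 277.5 18 -5.5
```

```text
[443.51680779 281.09854301] [175.00428952  84.32859343  -5.01630934 -96.43874432] [34.81553357 82.64039492 35.92229587 82.64794476]
[444.31810139 278.60228175] [-165.56265141  105.51040244   15.0776046   -71.2306121 ] [97.02433239 90.29593382 91.80437936 91.56755615]
[[642.57556134 165.15728288]]
t 8.2 tcp [444.1 277.4 198.5] yaw -5.0 F [ 0.9 -0.4  0.8] w 0.996 ff 0.0 q7 -31 tilt [ 0.0006 -0.0007]
(array([ 0.02, -0.08, 18.05]), 'az', np.float64(0.5))
```

```bash
python3 -m inch '[{"ax":0,"ay":0,"az":0.5,"dx":0.25,"dy":-0.12,"dz":5,"claw":1},{"ax":0,"ay":0,"az":0.5,"dx":0.25,"dy":-0.12,"dz":10,"claw":1},{"ax":0,"ay":0,"az":0.5,"dx":0.25,"dy":-0.12,"dz":14,"claw":1},{"ax":0,"ay":0,"az":0.5,"dx":0.25,"dy":-0.12,"dz":16.5,"claw":1},{"ax":0,"ay":0,"az":0.5,"dx":0.25,"dy":-0.12,"dz":17.5,"claw":1},{"ax":0,"ay":0,"az":0.5,"dx":0.25,"dy":-0.12,"dz":17.9,"claw":1},{"ax":0,"ay":0,"az":0.5,"dx":0.25,"dy":-0.12,"dz":17.9,"claw":1},{"ax":0,"ay":0,"az":0.5,"dx":0.25,"dy":-0.12,"dz":17.9,"claw":1}]' 20 | tail -2;python3 t.py 443 280 18 -5.5
```

```text
gripper_width: 1.002
finger_force: 0.0
t 9.0 tcp [443.1 281.7  20.8] yaw -5.4 F [ 0.3  0.3 -0. ] w 1.002 ff 0.0 q7 -22 tilt [0.0019 0.0015]
(array([-0.17,  0.  ,  0.28]), 'az', np.float64(0.1))
```

```bash
python3 -m inch '[{"ax":0,"ay":0,"az":0,"dx":-0.1,"dy":0,"dz":0.1,"claw":0.6},{"ax":0,"ay":0,"az":0,"dx":-0.1,"dy":0,"dz":0.1,"claw":0.2},{"ax":0,"ay":0,"az":0,"dx":-0.1,"dy":0,"dz":0.1,"claw":0.2},{"ax":0,"ay":0,"az":0,"dx":-0.1,"dy":0,"dz":0.1,"claw":0.2},{"ax":0,"ay":0,"az":0,"dx":-0.1,"dy":0,"dz":0.1,"claw":0.2},{"ax":0,"ay":0,"az":0,"dx":-0.1,"dy":0,"dz":0.1,"claw":0.2},{"ax":0,"ay":0,"az":0,"dx":-0.1,"dy":0,"dz":0.1,"claw":0.2},{"ax":0,"ay":0,"az":0,"dx":-0.1,"dy":0,"dz":0.1,"claw":0.2}]' 20 | tail -2;python3 t.py 443 280 18 -5.5
python3 -m inch '[{"ax":0,"ay":0,"az":0,"dx":0,"dy":0,"dz":-2,"claw":0.2},{"ax":0,"ay":0,"az":0,"dx":0,"dy":0,"dz":-6,"claw":0.2},{"ax":0,"ay":0,"az":0,"dx":0,"dy":0,"dz":-10,"claw":0.2},{"ax":0,"ay":0,"az":0,"dx":0,"dy":0,"dz":-12,"claw":0.2},{"ax":0,"ay":0,"az":0,"dx":0,"dy":0,"dz":-12,"claw":0.2},{"ax":0,"ay":0,"az":0,"dx":0,"dy":0,"dz":-12,"claw":0.2}]' 20 | tail -2;python3 t.py 470 5.5 140 20.7
```

```text
gripper_width: 0.323
finger_force: 0.0
t 9.8 tcp [441.8 280.2  18.6] yaw -5.4 F [0.5 0.1 0.2] w 0.323 ff 0.0 q7 -21 tilt [ 0. -0.]
(array([-0.01,  0.12,  0.06]), 'az', np.float64(0.1))
gripper_width: 0.198
finger_force: 0.0
t 10.4 tcp [441.5 280.4 138.5] yaw -5.3 F [-0.4 -0.1 -0.1] w 0.198 ff 0.0 q7 -29 tilt [-0.0001  0.0005]
(array([-27.1 ,   5.4 ,  -0.17]), 'az', np.float64(-26.0))
```

```bash
python3 -c "
from h import *
shot('w4');im=cv2.imread('pics/w4.png');cv2.imwrite('pics/w4c.png',im[0:360,150:550])"
```

```text
(no output)
```

View pics/w4c.png

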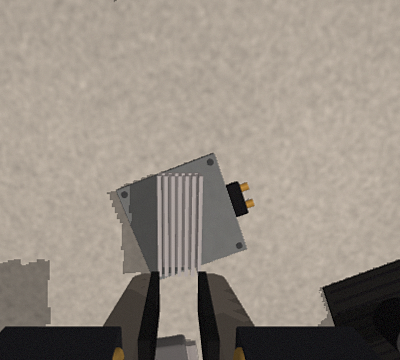

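The heat sink is still on the square plate, essentially unmoved, corners (307,175),(353,173),(347,275),(310,278). The grip wasn't finished when I lifted. Checking its pose and retrying with a proper wait.

```bash
python3 -c "
from h import *
s=np.load('pics/w4.npz')
P=wrist([(307,175),(353,173),(347,275),(310,278)],44,s);d=P-np.roll(P,-1,0);print(P.mean(0),np.degrees(np.arctan2(d[:,1],d[:,0])),np.hypot(*d.T))
P=wrist([(260,191),(363,153),(396,250)],12,s);print((P[0]+P[2])/2)
"; python3 -m inch '[{"ax":0,"ay":0,"az":0,"dx":0,"dy":0,"dz":0,"claw":1},{"ax":0,"ay":0,"az":0,"dx":0,"dy":0,"dz":0,"claw":1},{"ax":0,"ay":0,"az":0,"dx":0,"dy":0,"dz":0,"claw":1},{"ax":0,"ay":0,"az":0,"dx":0,"dy":0,"dz":0,"claw":1},{"ax":0,"ay":0,"az":0,"dx":0,"dy":0,"dz":0,"claw":1},{"ax":0,"ay":0,"az":0,"dx":0,"dy":0,"dz":0,"claw":1},{"ax":0,"ay":0,"az":0,"dx":0,"dy":0,"dz":0,"claw":1},{"ax":0,"ay":0,"az":0,"dx":0,"dy":0,"dz":0,"claw":1}]' 20 | tail -2;python3 t.py 442.5 280 18 -5.5
```

```text
[442.76170711 280.47660108] [177.11000934  82.2190258   -0.43043755 -94.50649181] [36.27781643 85.55605396 31.45603474 86.62890436]
[442.85186045 278.29970185]
gripper_width: 0.871
finger_force: 0.0
t 11.2 tcp [441.8 280.3 138.6] yaw -5.4 F [ 0.6 -0.3 -0.4] w 0.871 ff 0.0 q7 -29 tilt [0.0001 0.0001]
(array([-0.02,  0.07, 12.06]), 'az', np.float64(0.1))
```

```bash
python3 -m inch '[{"ax":0,"ay":0,"az":0.1,"dx":0,"dy":0.1,"dz":4,"claw":1},{"ax":0,"ay":0,"az":0.1,"dx":0,"dy":0.1,"dz":7.5,"claw":1},{"ax":0,"ay":0,"az":0.1,"dx":0,"dy":0.1,"dz":10,"claw":1},{"ax":0,"ay":0,"az":0.1,"dx":0,"dy":0.1,"dz":11.5,"claw":1},{"ax":0,"ay":0,"az":0.1,"dx":0,"dy":0.1,"dz":12.1,"claw":1},{"ax":0,"ay":0,"az":0.1,"dx":0,"dy":0.1,"dz":12.1,"claw":0.5},{"ax":0,"ay":0,"az":0.1,"dx":0,"dy":0.1,"dz":12.1,"claw":0.3},{"ax":0,"ay":0,"az":0.1,"dx":0,"dy":0.1,"dz":12.1,"claw":0.2}]' 20 | tail -2;for i in 1 2 3; do python3 -m inch '[{"ax":0,"ay":0,"az":0,"dx":0,"dy":0,"dz":0,"claw":0.2},{"ax":0,"ay":0,"az":0,"dx":0,"dy":0,"dz":0,"claw":0.2},{"ax":0,"ay":0,"az":0,"dx":0,"dy":0,"dz":0,"claw":0.2},{"ax":0,"ay":0,"az":0,"dx":0,"dy":0,"dz":0,"claw":0.2}]' 20 | tail -2; done; python3 t.py 442.5 280 18 -5.5
```

```text
gripper_width: 0.768
finger_force: 0.0
gripper_width: 0.412
finger_force: 0.0
gripper_width: 0.201
finger_force: 0.0
gripper_width: 0.2
finger_force: 0.0
t 13.2 tcp [442.8 280.2  17.6] yaw -5.5 F [-1.3 -0.1 -0.8] w 0.2 ff 0.0 q7 -21 tilt [0. 0.]
(array([-0.02, -0.02, -0.04]), 'az', np.float64(0.0))
```

```bash
python3 -c "
from h import *
shot('w5');im=cv2.imread('pics/w5.png')[100:400,150:500]
a=arm.snapshot('side')[:,:,::-1][60:210,200:375]
cv2.imwrite('pics/w5c.png',np.hstack([im,cv2.resize(a,(350,300),interpolation=cv2.INTER_CUBIC)]))"
```

```text
(no output)
```

View pics/w5c.png

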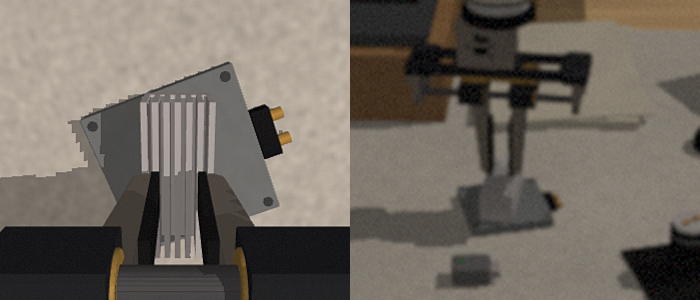

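The fingers have closed to 18 mm straight through the outer fins without force; the fins evidently offer no hold up here, so I'll grip lower, at the solid base.

```bash
python3 -m inch '[{"ax":0,"ay":0,"az":0,"dx":0,"dy":0,"dz":0,"claw":0.7},{"ax":0,"ay":0,"az":0,"dx":0,"dy":0,"dz":0,"claw":0.7},{"ax":0,"ay":0,"az":0,"dx":0,"dy":0,"dz":0,"claw":0.7},{"ax":0,"ay":0,"az":0,"dx":0,"dy":0,"dz":0,"claw":0.7},{"ax":0,"ay":0,"az":0,"dx":0,"dy":0,"dz":0,"claw":0.7},{"ax":0,"ay":0,"az":0,"dx":0,"dy":0,"dz":0.2,"claw":0.7},{"ax":0,"ay":0,"az":0,"dx":0,"dy":0,"dz":0.35,"claw":0.7},{"ax":0,"ay":0,"az":0,"dx":0,"dy":0,"dz":0.35,"claw":0.7}]' 20 | tail -2;for i in 1 2 3; do python3 -m inch '[{"ax":0,"ay":0,"az":0,"dx":0,"dy":0,"dz":0,"claw":0.3},{"ax":0,"ay":0,"az":0,"dx":0,"dy":0,"dz":0,"claw":0.3},{"ax":0,"ay":0,"az":0,"dx":0,"dy":0,"dz":0,"claw":0.3}]' 20 | tail -2; done; python3 t.py 442.5 280 18 -5.5
```

```text
gripper_width: 0.7
finger_force: 0.0
gripper_width: 0.46
finger_force: 0.0
gripper_width: 0.302
finger_force: 0.0
gripper_width: 0.296
finger_force: 0.0
t 15.1 tcp [442.8 280.1  14.1] yaw -5.5 F [ 0.1  0.3 -0.2] w 0.296 ff 0.0 q7 -21 tilt [ 0. -0.]
(array([-0.01, -0.03, -0.39]), 'az', np.float64(0.0))
```

```bash
python3 -c "
from h import *
c=arm.calibration('wrist');f=240/np.tan(np.radians(c['vfov']/2));T=np.linalg.inv(c['tool_from_camera'])
for p in ((10,9,0),(-10,9,0),(10,9,-18.7),(10,-9,0),(0,0,0)):
  q=T@np.r_[p,1];print(p,f*q[0]/q[2]+c['cx'],f*q[1]/q[2]+c['cy'])
c=arm.calibration('side');f=240/np.tan(np.radians(c['vfov']/2))
for p in ((442.8,280,17.6),(442.8,280,44),(442.8,280,12)):
  q=c['rotation'].T@(np.array(p)-c['position']);print(p,f*q[0]/q[2]+c['cx'],f*q[1]/q[2]+c['cy'])
shot('w6');im=cv2.imread('pics/w6.png')[100:400,150:500]
a=arm.snapshot('side')[:,:,::-1][110:185,230:330]
cv2.imwrite('pics/w6c.png',np.hstack([im,cv2.resize(a,(400,300),interpolation=cv2.INTER_CUBIC)]))"
```

```text
(10, 9, 0) 343.32407692754083 249.26659675577636
(-10, 9, 0) 342.97486977489064 282.13114500404936
(10, 9, -18.7) 344.7389058315106 259.73134857274226
(10, -9, 0) 311.67380549508283 249.27981338869031
(0, 0, 0) 327.51178735492306 265.90221285551274
(442.8, 280, 17.6) 275.42141376222594 158.74290093435567
(442.8, 280, 44) 275.18724709313136 148.44634993944862
(442.8, 280, 12) 275.47034232643773 160.89434058399854
```

View pics/w6c.png

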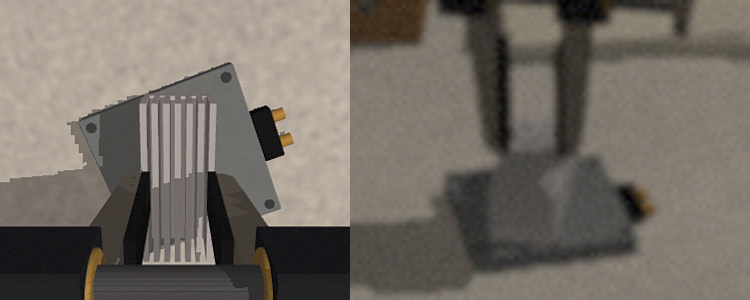

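The pictures show the fingertips at about z≈45 over the fins (crop row 155 in the side view, where TCP z=14 should be at row ~200): the real fingertips end roughly 30 mm short of the reported TCP. I'll open and go lower, watching the force.

```bash
for i in 1 2; do python3 -m inch '[{"ax":0,"ay":0,"az":0,"dx":0,"dy":0,"dz":0,"claw":0.85},{"ax":0,"ay":0,"az":0,"dx":0,"dy":0,"dz":0,"claw":0.85},{"ax":0,"ay":0,"az":0,"dx":0,"dy":0,"dz":0,"claw":0.85},{"ax":0,"ay":0,"az":0,"dx":0,"dy":0,"dz":0,"claw":0.85}]' 20 | tail -2; done
for i in 1 2 3 4; do python3 -m inch '[{"ax":0,"ay":0,"az":0,"dx":0,"dy":0,"dz":0.3,"claw":0.85},{"ax":0,"ay":0,"az":0,"dx":0,"dy":0,"dz":0.6,"claw":0.85},{"ax":0,"ay":0,"az":0,"dx":0,"dy":0,"dz":0.6,"claw":0.85}]' 20 | grep -E "force:|pos"; done; python3 t.py 442.5 280 -11 -5.5; python3 -c "
from h import *
a=arm.snapshot('side')[:,:,::-1][110:185,230:330]
cv2.imwrite('pics/w7c.png',cv2.resize(a,(400,300),interpolation=cv2.INTER_CUBIC))"
```

```text
gripper_width: 0.622
finger_force: 0.0
gripper_width: 0.85
finger_force: 0.0
tcp_pos: [442.4, 279.9, 7.6]
force: [0.9, -0.1, 0.0]
finger_force: 0.0
tcp_pos: [442.5, 279.9, 1.6]
force: [0.7, -0.1, -0.2]
finger_force: 0.0
tcp_pos: [442.5, 279.9, -4.3]
force: [0.1, -0.6, -0.6]
finger_force: 0.0
tcp_pos: [442.5, 280.0, -10.3]
force: [0.7, 0.3, -0.4]
finger_force: 0.0
t 17.1 tcp [442.5 280.  -10.3] yaw -5.5 F [ 0.7  0.3 -0.4] w 0.85 ff 0.0 q7 -19 tilt [-0.0005 -0.0004]
(array([ 0.  , -0.  ,  0.07]), 'az', np.float64(0.0))
```

View pics/w7c.png

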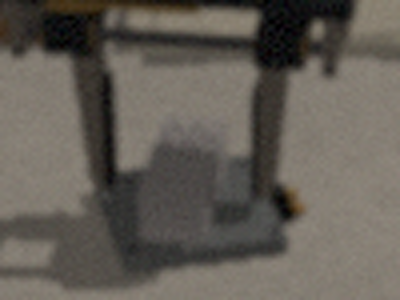

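Tips now sit beside the heat sink just above the plate (row ~195 → z≈18), no contact, so the tips end ~28 mm short of the reported TCP. Closing.

```bash
for i in 1 2 3; do python3 -m inch '[{"ax":0,"ay":0,"az":0,"dx":0,"dy":0,"dz":0,"claw":0.2},{"ax":0,"ay":0,"az":0,"dx":0,"dy":0,"dz":0,"claw":0.2},{"ax":0,"ay":0,"az":0,"dx":0,"dy":0,"dz":0,"claw":0.2}]' 20 | tail -2; done; python3 t.py 442.5 280 -11 -5.5
python3 -m inch '[{"ax":0,"ay":0,"az":0,"dx":0,"dy":0,"dz":-2,"claw":0.2},{"ax":0,"ay":0,"az":0,"dx":0,"dy":0,"dz":-5,"claw":0.2},{"ax":0,"ay":0,"az":0,"dx":0,"dy":0,"dz":-9,"claw":0.2},{"ax":0,"ay":0,"az":0,"dx":0,"dy":0,"dz":-12,"claw":0.2},{"ax":0,"ay":0,"az":0,"dx":0,"dy":0,"dz":-12,"claw":0.2},{"ax":0,"ay":0,"az":0,"dx":0,"dy":0,"dz":-12,"claw":0.2}]' 20 | tail -2;python3 t.py 470 6 110 20.7
```

```text
gripper_width: 0.615
finger_force: 0.0
gripper_width: 0.389
finger_force: 20.0
gripper_width: 0.386
finger_force: 20.0
t 18.1 tcp [442.8 280.2  -9.9] yaw -5.5 F [-0.4  0.3  0.7] w 0.386 ff 20.0 q7 -19 tilt [0. 0.]
(array([-0.02, -0.03,  0.11]), 'az', np.float64(0.0))
gripper_width: 0.391
finger_force: 20.0
t 18.7 tcp [442.4 280.3 110. ] yaw -5.4 F [-0.5  0.3 -1.5] w 0.391 ff 20.0 q7 -27 tilt [0.     0.0007]
(array([-2.705e+01,  5.340e+00, -2.000e-02]), 'az', np.float64(-26.1))
```

```bash
python3 -m inch '[{"ax":0,"ay":0,"az":-4,"dx":-2.5,"dy":0.5,"dz":0,"claw":0.2},{"ax":0,"ay":0,"az":-10,"dx":-7,"dy":1.4,"dz":0,"claw":0.2},{"ax":0,"ay":0,"az":-17,"dx":-11.5,"dy":2.3,"dz":0,"claw":0.2},{"ax":0,"ay":0,"az":-24,"dx":-16,"dy":3.2,"dz":0,"claw":0.2},{"ax":0,"ay":0,"az":-26,"dx":-20.5,"dy":4.1,"dz":0,"claw":0.2},{"ax":0,"ay":0,"az":-26,"dx":-24.5,"dy":4.9,"dz":0,"claw":0.2},{"ax":0,"ay":0,"az":-26,"dx":-27,"dy":5.3,"dz":0,"claw":0.2},{"ax":0,"ay":0,"az":-26,"dx":-27,"dy":5.3,"dz":0,"claw":0.2}]' 20 | tail -2;python3 -m inch '[{"ax":0,"ay":0,"az":0,"dx":0,"dy":0,"dz":0,"claw":0.2},{"ax":0,"ay":0,"az":0,"dx":0,"dy":0,"dz":0,"claw":0.2}]' 20|tail -1;python3 t.py 469.4 6.2 -9.9 20.6
```

```text
gripper_width: 0.388
finger_force: 20.0
finger_force: 20.0
t 19.7 tcp [469.1   7.5 109.1] yaw 20.6 F [-0.3  0.2 -1.4] w 0.389 ff 20.0 q7 28 tilt [-0.002  -0.0002]
(array([-1.40e-01,  1.00e-02,  1.19e+01]), 'az', np.float64(0.0))
```

```bash
python3 -m inch '[{"ax":0,"ay":0,"az":0,"dx":-0.1,"dy":0,"dz":3,"claw":0.2},{"ax":0,"ay":0,"az":0,"dx":-0.1,"dy":0,"dz":6.5,"claw":0.2},{"ax":0,"ay":0,"az":0,"dx":-0.1,"dy":0,"dz":9.5,"claw":0.2},{"ax":0,"ay":0,"az":0,"dx":-0.1,"dy":0,"dz":11,"claw":0.2},{"ax":0,"ay":0,"az":0,"dx":-0.1,"dy":0,"dz":11.4,"claw":0.2},{"ax":0,"ay":0,"az":0,"dx":-0.1,"dy":0,"dz":11.5,"claw":0.2},{"ax":0,"ay":0,"az":0,"dx":-0.1,"dy":0,"dz":11.5,"claw":0.2},{"ax":0,"ay":0,"az":0,"dx":-0.1,"dy":0,"dz":11.5,"claw":0.2}]' 20 | tail -1;python3 t.py 469.4 6.2 -9.9 20.6
```

```text
finger_force: 20.0
t 20.5 tcp [471.    5.8  -4. ] yaw 20.6 F [-0.4 -0.5 -2.1] w 0.392 ff 20.0 q7 38 tilt [0.0019 0.0005]
(array([ 0.09, -0.14,  0.59]), 'az', np.float64(-0.0))
```

```bash
python3 -m inch '[{"ax":0,"ay":0,"az":0,"dx":0.05,"dy":-0.1,"dz":0.2,"claw":0.2},{"ax":0,"ay":0,"az":0,"dx":0.05,"dy":-0.1,"dz":0.2,"claw":0.2},{"ax":0,"ay":0,"az":0,"dx":0.05,"dy":-0.1,"dz":0.2,"claw":0.2}]' 20 | tail -1;python3 t.py 469.4 6.2 -9.9 20.6
```

```text
finger_force: 20.0
t 20.8 tcp [469.2   5.6  -6.7] yaw 20.5 F [-0.2  0.3 -1.6] w 0.391 ff 20.0 q7 39 tilt [0.0005 0.0002]
(array([0.05, 0.04, 0.32]), 'az', np.float64(-0.1))
```

```bash
for i in 1 2 3; do python3 -m inch '[{"ax":0,"ay":0,"az":0,"dx":0.02,"dy":0.01,"dz":0.12,"claw":0.2},{"ax":0,"ay":0,"az":0,"dx":0.02,"dy":0.01,"dz":0.12,"claw":0.2}]' 20 | grep -E "pos|^force"; done
```

```text
tcp_pos: [469.1, 5.8, -8.2]
force: [0.1, -0.2, -1.7]
tcp_pos: [469.0, 6.0, -9.5]
force: [0.1, 0.5, -1.8]
tcp_pos: [469.2, 6.0, -9.9]
force: [-3.4, -0.1, 7.7]
```

```bash
python3 -m inch '[{"ax":0,"ay":0,"az":0,"dx":0,"dy":0,"dz":0,"claw":0.5},{"ax":0,"ay":0,"az":0,"dx":0,"dy":0,"dz":0,"claw":1},{"ax":0,"ay":0,"az":0,"dx":0,"dy":0,"dz":0,"claw":1},{"ax":0,"ay":0,"az":0,"dx":0,"dy":0,"dz":0,"claw":1},{"ax":0,"ay":0,"az":0,"dx":0,"dy":0,"dz":0,"claw":1},{"ax":0,"ay":0,"az":0,"dx":0,"dy":0,"dz":-4,"claw":1},{"ax":0,"ay":0,"az":0,"dx":0,"dy":0,"dz":-9,"claw":1},{"ax":0,"ay":0,"az":0,"dx":0,"dy":0,"dz":-14,"claw":1}]' 20 | tail -2;python3 -m inch '[{"ax":0,"ay":0,"az":0,"dx":0,"dy":0,"dz":-5,"claw":1},{"ax":0,"ay":0,"az":0,"dx":0,"dy":0,"dz":-7,"claw":1}]' 20|tail -1;python3 t.py 666.5 -164.5 200 -31
```

```text
gripper_width: 0.997
finger_force: 0.0
finger_force: 0.0
t 22.4 tcp [471.4   6.2 203.8] yaw 20.5 F [1.1 0.5 0. ] w 1.0 ff 0.0 q7 22 tilt [0.0066 0.0023]
(array([-22.82,  12.29,   0.47]), 'az', np.float64(51.5))
```

```bash
python3 -m inch '[{"ax":0,"ay":0,"az":51.5,"dx":-22.8,"dy":12.3,"dz":0,"claw":1},{"ax":0,"ay":0,"az":51.5,"dx":-22.8,"dy":12.3,"dz":0,"claw":1},{"ax":0,"ay":0,"az":51.5,"dx":-22.8,"dy":12.3,"dz":0,"claw":1},{"ax":0,"ay":0,"az":51.5,"dx":-22.8,"dy":12.3,"dz":0,"claw":1},{"ax":0,"ay":0,"az":51.5,"dx":-22.8,"dy":12.3,"dz":0,"claw":1},{"ax":0,"ay":0,"az":51.5,"dx":-22.8,"dy":12.3,"dz":0,"claw":1},{"ax":0,"ay":0,"az":51.5,"dx":-22.8,"dy":12.3,"dz":0,"claw":1},{"ax":0,"ay":0,"az":51.5,"dx":-22.8,"dy":12.3,"dz":0,"claw":1}]' 30 | tail -2;python3 -m inch '[{"ax":0,"ay":0,"az":0,"dx":0,"dy":0,"dz":0,"claw":1},{"ax":0,"ay":0,"az":0,"dx":0,"dy":0,"dz":0,"claw":1}]' 30|tail -1;python3 t.py 666.5 -164.5 200 -31;python3 -c "
from h import *
shot('w8')
cv2.imwrite('pics/w8m.png',np.hstack([cv2.resize(cv2.imread('pics/w8.png')[130:330,230:430],(400,400)),cv2.resize(arm.snapshot('top')[200:340,230:370,::-1],(400,400))]))"
```

```text
gripper_width: 1.002
finger_force: 0.0
finger_force: 0.0
t 23.4 tcp [ 664.  -162.8  200. ] yaw -30.8 F [ 1.1 -0.2 -0.6] w 1.002 ff 0.0 q7 2 tilt [0.0007 0.0015]
(array([-0.02,  0.3 ,  0.  ]), 'az', np.float64(0.2))
```

View pics/w8m.png

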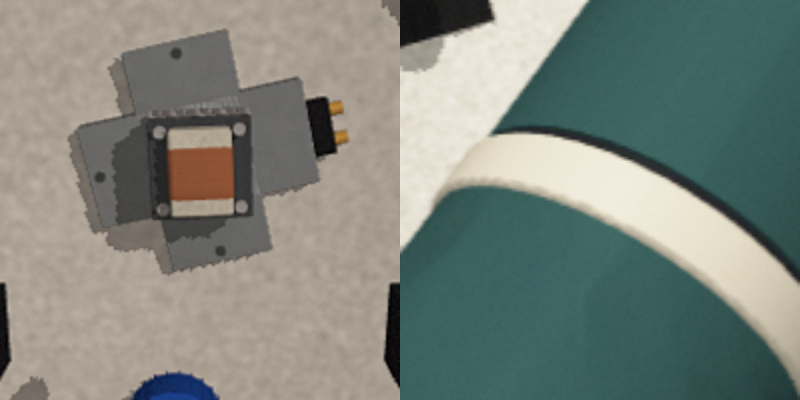

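Wrist crop: transformer core corners (148,115),(250,113),(252,214),(150,218), nearly square to the tool; cross arm ends (122,55),(229,29),(299,78),(320,180),(272,247),(165,272),(98,232),(79,128).

```bash
python3 -c "
from h import *
s=np.load('pics/w8.npz');c=lambda P:np.array(P)/2+[230,130]
for z,P in((46,[(148,115),(250,113),(252,214),(150,218)]),(12,[(122,55),(229,29),(299,78),(320,180),(272,247),(165,272),(98,232),(79,128)])):
  P=wrist(c(P),z,s);d=P-np.roll(P,-1,0);print(P.mean(0),np.degrees(np.arctan2(d[:,1],d[:,0])),np.hypot(*d.T))
print(wrist(c((201,170)),58,s))
"; python3 t.py 667 -162.5 -9 -31.5
```

```text
[ 666.24060032 -163.59774768] [ 150.30335026   61.36522716  -28.49660914 -120.65229788] [48.61161867 49.83633301 50.39501831 50.89028223]
[ 664.88025825 -164.03840622] [ 162.49952618  115.16434154   72.86810856   25.82492882  -16.98997723
  -63.24686467 -112.74908995 -152.88224382] [56.07015962 43.84695399 55.32866874 44.82805805 60.36980909 42.84558613
 57.34425801 44.24028848]
[[ 666.82281874 -163.42881887]]
t 23.5 tcp [ 664.2 -163.2  200.1] yaw -30.9 F [0.7 0.4 0.1] w 1.003 ff 0.0 q7 1 tilt [0.001 0.001]
(array([ 0.17,  0.2 , 20.91]), 'az', np.float64(0.6))
```

```bash
python3 -m inch '[{"ax":0,"ay":0,"az":-0.9,"dx":0.07,"dy":0.23,"dz":5,"claw":1},{"ax":0,"ay":0,"az":-0.9,"dx":0.07,"dy":0.23,"dz":10,"claw":1},{"ax":0,"ay":0,"az":-0.9,"dx":0.07,"dy":0.23,"dz":14,"claw":1},{"ax":0,"ay":0,"az":-0.9,"dx":0.07,"dy":0.23,"dz":17,"claw":1},{"ax":0,"ay":0,"az":-0.9,"dx":0.07,"dy":0.23,"dz":19.5,"claw":1},{"ax":0,"ay":0,"az":-0.9,"dx":0.07,"dy":0.23,"dz":20.5,"claw":1},{"ax":0,"ay":0,"az":-0.9,"dx":0.07,"dy":0.23,"dz":20.5,"claw":1},{"ax":0,"ay":0,"az":-0.9,"dx":0.07,"dy":0.23,"dz":20.5,"claw":1}]' 30 | grep ^force;python3 -m inch '[{"ax":0,"ay":0,"az":0,"dx":0,"dy":0,"dz":0.2,"claw":1},{"ax":0,"ay":0,"az":0,"dx":0,"dy":0,"dz":0.2,"claw":1}]' 30|tail -1;python3 t.py 666.5 -163.8 -9 -30
```

```text
force: [0.1, -0.7, 0.1]
finger_force: 0.0
t 24.5 tcp [ 667.4 -164.8   -6.3] yaw -30.0 F [0.8 0.3 1. ] w 0.995 ff 0.0 q7 9 tilt [ 0.002  -0.0001]
(array([ 0.04, -0.13,  0.27]), 'az', np.float64(-0.0))
```

```bash
for i in 1 2 3; do python3 -m inch '[{"ax":0,"ay":0,"az":0,"dx":0.01,"dy":-0.03,"dz":0.05,"claw":0.35},{"ax":0,"ay":0,"az":0,"dx":0.01,"dy":-0.03,"dz":0.05,"claw":0.35},{"ax":0,"ay":0,"az":0,"dx":0.01,"dy":-0.03,"dz":0.05,"claw":0.35}]' 30 | tail -2; done; python3 t.py 667 -163.8 -11 -30
python3 -m inch '[{"ax":0,"ay":0,"az":0,"dx":0,"dy":0,"dz":-2,"claw":0.35},{"ax":0,"ay":0,"az":0,"dx":0,"dy":0,"dz":-5,"claw":0.35},{"ax":0,"ay":0,"az":0,"dx":0,"dy":0,"dz":-9,"claw":0.35},{"ax":0,"ay":0,"az":0,"dx":0,"dy":0,"dz":-13,"claw":0.35},{"ax":0,"ay":0,"az":0,"dx":0,"dy":0,"dz":-14,"claw":0.35},{"ax":0,"ay":0,"az":0,"dx":0,"dy":0,"dz":-14,"claw":0.35}]' 30 | tail -2;python3 t.py 444.5 277.5 130 15
```

```text
gripper_width: 0.767
finger_force: 0.0
gripper_width: 0.541
finger_force: 29.9
gripper_width: 0.541
finger_force: 29.9
t 25.4 tcp [ 666.  -164.    -8.7] yaw -30.1 F [-1.1  1.2  4.8] w 0.541 ff 29.9 q7 9 tilt [-0.      0.0003]
(array([0.07, 0.08, 0.23]), 'az', np.float64(-0.1))
gripper_width: 0.546
finger_force: 29.9
t 26.0 tcp [ 666.9 -164.2  132.6] yaw -30.1 F [ 0.2 -0.1 -5.1] w 0.546 ff 29.9 q7 4 tilt [ 0.0033 -0.0002]
(array([ 27.09, -41.38,   0.18]), 'az', np.float64(-45.1))
```

```bash
python3 -m inch '[{"ax":0,"ay":0,"az":-3,"dx":1,"dy":-1.5,"dz":0,"claw":0.35},{"ax":0,"ay":0,"az":-8,"dx":3,"dy":-4.6,"dz":0,"claw":0.35},{"ax":0,"ay":0,"az":-14,"dx":5.4,"dy":-8.3,"dz":0,"claw":0.35},{"ax":0,"ay":0,"az":-20,"dx":7.8,"dy":-12,"dz":0,"claw":0.35},{"ax":0,"ay":0,"az":-26,"dx":10.2,"dy":-15.7,"dz":0,"claw":0.35},{"ax":0,"ay":0,"az":-32,"dx":12.6,"dy":-19.4,"dz":0,"claw":0.35},{"ax":0,"ay":0,"az":-38,"dx":15,"dy":-23,"dz":0,"claw":0.35},{"ax":0,"ay":0,"az":-45,"dx":16.4,"dy":-25,"dz":0,"claw":0.35}]' 30 | tail -2;python3 -m inch '[{"ax":0,"ay":0,"az":0,"dx":0,"dy":0,"dz":0,"claw":0.35},{"ax":0,"ay":0,"az":0,"dx":0,"dy":0,"dz":0,"claw":0.35}]' 30|tail -1;python3 t.py 444.1 277.6 130 15
```

```text
gripper_width: 0.545
finger_force: 29.9
finger_force: 29.9
t 27.0 tcp [530.4 103.2 129.4] yaw 15.0 F [ 0.8 -0.7 -4.8] w 0.541 ff 29.9 q7 16 tilt [-0.0025 -0.0013]
(array([19.08, -3.84, -0.06]), 'az', np.float64(-0.0))
```

```bash
python3 -m inch '[{"ax":0,"ay":0,"az":0,"dx":2,"dy":-0.4,"dz":0,"claw":0.35},{"ax":0,"ay":0,"az":0,"dx":6,"dy":-1.2,"dz":0,"claw":0.35},{"ax":0,"ay":0,"az":0,"dx":10,"dy":-2,"dz":0,"claw":0.35},{"ax":0,"ay":0,"az":0,"dx":14,"dy":-2.8,"dz":0,"claw":0.35},{"ax":0,"ay":0,"az":0,"dx":17,"dy":-3.4,"dz":0,"claw":0.35},{"ax":0,"ay":0,"az":0,"dx":19.1,"dy":-3.8,"dz":0,"claw":0.35},{"ax":0,"ay":0,"az":0,"dx":19.1,"dy":-3.8,"dz":0,"claw":0.35},{"ax":0,"ay":0,"az":0,"dx":19.1,"dy":-3.8,"dz":0,"claw":0.35}]' 30 | tail -1;python3 -m inch '[{"ax":0,"ay":0,"az":0,"dx":0,"dy":0,"dz":0,"claw":0.35},{"ax":0,"ay":0,"az":0,"dx":0,"dy":0,"dz":0,"claw":0.35}]' 30|tail -1;python3 t.py 444.1 277.6 -8.5 15
```

```text
finger_force: 29.9
finger_force: 29.9
t 28.0 tcp [446.7 276.1 130.8] yaw 14.8 F [-0.2 -0.7 -4.9] w 0.54 ff 29.9 q7 -7 tilt [ 0.0002 -0.0007]
(array([ 0.22, -0.21, 13.93]), 'az', np.float64(-0.2))
```

```bash
python3 -m inch '[{"ax":0,"ay":0,"az":-0.2,"dx":0.2,"dy":-0.2,"dz":3,"claw":0.35},{"ax":0,"ay":0,"az":-0.2,"dx":0.2,"dy":-0.2,"dz":6.5,"claw":0.35},{"ax":0,"ay":0,"az":-0.2,"dx":0.2,"dy":-0.2,"dz":10,"claw":0.35},{"ax":0,"ay":0,"az":-0.2,"dx":0.2,"dy":-0.2,"dz":12.2,"claw":0.35},{"ax":0,"ay":0,"az":-0.2,"dx":0.2,"dy":-0.2,"dz":13.1,"claw":0.35},{"ax":0,"ay":0,"az":-0.2,"dx":0.2,"dy":-0.2,"dz":13.2,"claw":0.35},{"ax":0,"ay":0,"az":-0.2,"dx":0.2,"dy":-0.2,"dz":13.2,"claw":0.35},{"ax":0,"ay":0,"az":-0.2,"dx":0.2,"dy":-0.2,"dz":13.2,"claw":0.35}]' 30 | tail -1;python3 -m inch '[{"ax":0,"ay":0,"az":0,"dx":0,"dy":0,"dz":0.1,"claw":0.35},{"ax":0,"ay":0,"az":0,"dx":0,"dy":0,"dz":0.1,"claw":0.35},{"ax":0,"ay":0,"az":0,"dx":0,"dy":0,"dz":0.1,"claw":0.35}]' 30|tail -1;python3 t.py 444.1 277.6 -8.5 15
```

```text
finger_force: 29.9
finger_force: 29.9
t 29.1 tcp [443.5 279.6  -1.6] yaw 15.2 F [ 0.3  0.2 -4.6] w 0.541 ff 29.9 q7 2 tilt [0.0005 0.0006]
(array([-0.21,  0.  ,  0.69]), 'az', np.float64(0.2))
```

```bash
python3 -m inch '[{"ax":0,"ay":0,"az":0,"dx":-0.18,"dy":0,"dz":0.2,"claw":0.35},{"ax":0,"ay":0,"az":0,"dx":-0.18,"dy":0,"dz":0.4,"claw":0.35},{"ax":0,"ay":0,"az":0,"dx":-0.18,"dy":0,"dz":0.4,"claw":0.35}]' 30|grep -E "pos|^force";for i in 1 2 3; do python3 -m inch '[{"ax":0,"ay":0,"az":0,"dx":0,"dy":0,"dz":0.12,"claw":0.35},{"ax":0,"ay":0,"az":0,"dx":0,"dy":0,"dz":0.12,"claw":0.35}]' 30 | grep -E "pos|^force"; done
```

```text
tcp_pos: [443.7, 277.3, -6.3]
force: [-0.3, -0.2, -4.1]
tcp_pos: [443.8, 277.5, -7.4]
force: [0.5, 0.5, -4.6]
tcp_pos: [443.8, 277.5, -8.6]
force: [0.2, -0.1, -4.1]
tcp_pos: [443.9, 277.6, -8.7]
force: [-2.4, -1.6, 6.0]
```

```bash
python3 -m inch '[{"ax":0,"ay":0,"az":0,"dx":0,"dy":0,"dz":0,"claw":0.7},{"ax":0,"ay":0,"az":0,"dx":0,"dy":0,"dz":0,"claw":1},{"ax":0,"ay":0,"az":0,"dx":0,"dy":0,"dz":0,"claw":1},{"ax":0,"ay":0,"az":0,"dx":0,"dy":0,"dz":0,"claw":1},{"ax":0,"ay":0,"az":0,"dx":0,"dy":0,"dz":0,"claw":1},{"ax":0,"ay":0,"az":0,"dx":0,"dy":0,"dz":-4,"claw":1},{"ax":0,"ay":0,"az":0,"dx":0,"dy":0,"dz":-9,"claw":1},{"ax":0,"ay":0,"az":0,"dx":0,"dy":0,"dz":-14,"claw":1}]' 20 | tail -2;python3 -m inch '[{"ax":0,"ay":0,"az":0,"dx":0,"dy":0,"dz":-5,"claw":1},{"ax":0,"ay":0,"az":0,"dx":0,"dy":0,"dz":-7,"claw":1},{"ax":0,"ay":0,"az":0,"dx":0,"dy":0,"dz":-7,"claw":1}]' 20|tail -1;python3 t.py 433 -282 200 -35
```

```text
gripper_width: 0.997
finger_force: 0.0
finger_force: 0.0
t 31.1 tcp [445.7 278.9 203.8] yaw 15.1 F [-0.3 -0.2  0.6] w 0.995 ff 0.0 q7 -10 tilt [0.0047 0.0054]
(array([-53.81, -15.89,   0.07]), 'az', np.float64(50.1))
```

```bash
python3 -m inch '[{"ax":0,"ay":0,"az":50,"dx":-53.8,"dy":-15.9,"dz":0,"claw":1},{"ax":0,"ay":0,"az":50,"dx":-53.8,"dy":-15.9,"dz":0,"claw":1},{"ax":0,"ay":0,"az":50,"dx":-53.8,"dy":-15.9,"dz":0,"claw":1},{"ax":0,"ay":0,"az":50,"dx":-53.8,"dy":-15.9,"dz":0,"claw":1},{"ax":0,"ay":0,"az":50,"dx":-53.8,"dy":-15.9,"dz":0,"claw":1},{"ax":0,"ay":0,"az":50,"dx":-53.8,"dy":-15.9,"dz":0,"claw":1},{"ax":0,"ay":0,"az":50,"dx":-53.8,"dy":-15.9,"dz":0,"claw":1},{"ax":0,"ay":0,"az":50,"dx":-53.8,"dy":-15.9,"dz":0,"claw":1}]' 20 | tail -2;python3 -m inch '[{"ax":0,"ay":0,"az":0,"dx":0,"dy":0,"dz":0,"claw":1},{"ax":0,"ay":0,"az":0,"dx":0,"dy":0,"dz":0,"claw":1}]' 20|tail -1;python3 t.py 433 -282 200 -35
```

```text
gripper_width: 1.002
finger_force: 0.0
finger_force: 0.0
t 32.1 tcp [ 433.6 -123.2  199.5] yaw -35.1 F [ 0.3  0.2 -0.7] w 1.0 ff 0.0 q7 -14 tilt [-0.0019 -0.0005]
(array([-13.04,   9.08,  -0.04]), 'az', np.float64(-0.1))
```

```bash
python3 -m inch '[{"ax":0,"ay":0,"az":0,"dx":-4,"dy":2.8,"dz":0,"claw":1},{"ax":0,"ay":0,"az":0,"dx":-8,"dy":5.6,"dz":0,"claw":1},{"ax":0,"ay":0,"az":0,"dx":-12,"dy":8.4,"dz":0,"claw":1},{"ax":0,"ay":0,"az":0,"dx":-13,"dy":9.1,"dz":0,"claw":1},{"ax":0,"ay":0,"az":0,"dx":-13,"dy":9.1,"dz":0,"claw":1},{"ax":0,"ay":0,"az":0,"dx":-13,"dy":9.1,"dz":0,"claw":1}]' 20 | tail -1;python3 t.py 433 -282 200 -35;python3 - <<'E'
from h import *
s=shot('w9');im=cv2.imread('pics/w9.png')[100:330,230:430]
h=cv2.cvtColor(im,cv2.COLOR_BGR2HSV)
def big(m):
    c=max(cv2.findContours(m,0,2)[0],key=cv2.contourArea);(x,y),r=cv2.minEnclosingCircle(c);e=cv2.fitEllipse(c);print((x+230,y+100),r,e);return np.array([e[0][0]+230,e[0][1]+100])
t=big(cv2.morphologyEx(cv2.inRange(h,(0,90,60),(18,255,255)),cv2.MORPH_CLOSE,np.ones((9,9))));print('tor',wrist(t,38,s),wrist(t,25,s))
E
```

```text
finger_force: 0.0
t 32.7 tcp [ 435.2 -278.8  199.4] yaw -34.7 F [-0.4  0.4  0.1] w 1.0 ff 0.0 q7 14 tilt [-0.0016  0.0014]
(array([-0.39, -0.  , -0.06]), 'az', np.float64(0.3))
(330.42857360839844, 215.71428680419922) 28.829294204711914 ((100.15959167480469, 115.92935180664062), (54.74391555786133, 56.75468063354492), 2.456026554107666)
tor [[ 434.63017407 -283.54933408]] [[ 433.11538859 -285.81562839]]
```

```bash
python3 t.py 433.9 -282.8 -9 -35
```

```text
t 32.8 tcp [ 435.5 -278.4  199.6] yaw -34.7 F [-0.2 -0.6  0. ] w 1.0 ff 0.0 q7 14 tilt [-0.0011  0.0017]
(array([-0.47,  0.16, 20.86]), 'az', np.float64(0.3))
```

```bash
python3 -m inch '[{"ax":0,"ay":0,"az":0,"dx":-0.4,"dy":0.1,"dz":5,"claw":1},{"ax":0,"ay":0,"az":0,"dx":-0.4,"dy":0.1,"dz":10,"claw":1},{"ax":0,"ay":0,"az":0,"dx":-0.4,"dy":0.1,"dz":14,"claw":1},{"ax":0,"ay":0,"az":0,"dx":-0.4,"dy":0.1,"dz":17,"claw":1},{"ax":0,"ay":0,"az":0,"dx":-0.4,"dy":0.1,"dz":19.5,"claw":1},{"ax":0,"ay":0,"az":0,"dx":-0.4,"dy":0.1,"dz":20.5,"claw":1},{"ax":0,"ay":0,"az":0,"dx":-0.4,"dy":0.1,"dz":20.5,"claw":1},{"ax":0,"ay":0,"az":0,"dx":-0.4,"dy":0.1,"dz":20.5,"claw":1}]' 20 | grep ^force;python3 -m inch '[{"ax":0,"ay":0,"az":0,"dx":0,"dy":0,"dz":0.2,"claw":1},{"ax":0,"ay":0,"az":0,"dx":0,"dy":0,"dz":0.2,"claw":1},{"ax":0,"ay":0,"az":0,"dx":0,"dy":0,"dz":0.2,"claw":1}]' 20|tail -1;python3 t.py 433.9 -282.8 -10 -35
```

```text
force: [0.4, -0.1, -0.4]
finger_force: 0.0
t 33.9 tcp [ 434.  -284.9   -6. ] yaw -34.9 F [ 0.2 -0.6  0. ] w 1.002 ff 0.0 q7 31 tilt [ 0.0012 -0.0002]
(array([ 0.17, -0.13,  0.4 ]), 'az', np.float64(0.1))
```

```bash
for i in 1 2 3; do python3 -m inch '[{"ax":0,"ay":0,"az":0,"dx":0.05,"dy":-0.02,"dz":0.1,"claw":0.45},{"ax":0,"ay":0,"az":0,"dx":0.05,"dy":-0.02,"dz":0.1,"claw":0.45},{"ax":0,"ay":0,"az":0,"dx":0.05,"dy":-0.02,"dz":0.1,"claw":0.45}]' 25 | tail -2; done; python3 t.py 433.9 -282.8 -11 -35
python3 -m inch '[{"ax":0,"ay":0,"az":0,"dx":0,"dy":0,"dz":-2,"claw":0.45},{"ax":0,"ay":0,"az":0,"dx":0,"dy":0,"dz":-5,"claw":0.45},{"ax":0,"ay":0,"az":0,"dx":0,"dy":0,"dz":-9,"claw":0.45},{"ax":0,"ay":0,"az":0,"dx":0,"dy":0,"dz":-13,"claw":0.45},{"ax":0,"ay":0,"az":0,"dx":0,"dy":0,"dz":-14,"claw":0.45},{"ax":0,"ay":0,"az":0,"dx":0,"dy":0,"dz":-14,"claw":0.45}]' 25 | tail -2;python3 t.py 664.3 -163.5 130 -35
```

```text
gripper_width: 0.765
finger_force: 0.0
gripper_width: 0.607
finger_force: 25.0
gripper_width: 0.605
finger_force: 25.0
t 34.8 tcp [ 433.8 -283.7   -8.9] yaw -34.9 F [-2.9  0.4  9.5] w 0.605 ff 25.0 q7 32 tilt [0.0005 0.0001]
(array([ 0.08, -0.04,  0.21]), 'az', np.float64(0.1))
gripper_width: 0.602
finger_force: 25.0
t 35.4 tcp [ 434.7 -283.2  131.1] yaw -34.8 F [-0.   0.5 -3. ] w 0.602 ff 25.0 q7 20 tilt [ 0.0026 -0.    ]
(array([22.94, 12.01,  0.18]), 'az', np.float64(0.2))
```

```bash
python3 -m inch '[{"ax":0,"ay":0,"az":0,"dx":2.5,"dy":1.3,"dz":0,"claw":0.45},{"ax":0,"ay":0,"az":0,"dx":6.5,"dy":3.4,"dz":0,"claw":0.45},{"ax":0,"ay":0,"az":0,"dx":10.9,"dy":5.7,"dz":0,"claw":0.45},{"ax":0,"ay":0,"az":0,"dx":15.2,"dy":8,"dz":0,"claw":0.45},{"ax":0,"ay":0,"az":0,"dx":19.5,"dy":10.2,"dz":0,"claw":0.45},{"ax":0,"ay":0,"az":0,"dx":22.9,"dy":12,"dz":0,"claw":0.45},{"ax":0,"ay":0,"az":0,"dx":22.9,"dy":12,"dz":0,"claw":0.45},{"ax":0,"ay":0,"az":0,"dx":22.9,"dy":12,"dz":0,"claw":0.45}]' 25 | tail -1;python3 -m inch '[{"ax":0,"ay":0,"az":0,"dx":0,"dy":0,"dz":0,"claw":0.45},{"ax":0,"ay":0,"az":0,"dx":0,"dy":0,"dz":0,"claw":0.45}]' 25|tail -1;python3 t.py 663.8 -164 -9 -35
```

```text
finger_force: 25.0
finger_force: 25.0
t 36.4 tcp [ 661.6 -165.3  129.8] yaw -35.0 F [ 0.4 -0.7 -1.6] w 0.605 ff 25.0 q7 2 tilt [-0.0013  0.0003]
(array([ 0.24,  0.12, 13.88]), 'az', np.float64(-0.0))
```

```bash
python3 -m inch '[{"ax":0,"ay":0,"az":0,"dx":0.1,"dy":0.1,"dz":3,"claw":0.45},{"ax":0,"ay":0,"az":0,"dx":0.1,"dy":0.1,"dz":6.5,"claw":0.45},{"ax":0,"ay":0,"az":0,"dx":0.1,"dy":0.1,"dz":10,"claw":0.45},{"ax":0,"ay":0,"az":0,"dx":0.1,"dy":0.1,"dz":12.2,"claw":0.45},{"ax":0,"ay":0,"az":0,"dx":0.1,"dy":0.1,"dz":13.1,"claw":0.45},{"ax":0,"ay":0,"az":0,"dx":0.1,"dy":0.1,"dz":13.2,"claw":0.45},{"ax":0,"ay":0,"az":0,"dx":0.1,"dy":0.1,"dz":13.2,"claw":0.45},{"ax":0,"ay":0,"az":0,"dx":0.1,"dy":0.1,"dz":13.2,"claw":0.45}]' 25 | tail -1;python3 -m inch '[{"ax":0,"ay":0,"az":0,"dx":0,"dy":0,"dz":0.1,"claw":0.45},{"ax":0,"ay":0,"az":0,"dx":0,"dy":0,"dz":0.1,"claw":0.45},{"ax":0,"ay":0,"az":0,"dx":0,"dy":0,"dz":0.1,"claw":0.45}]' 25|tail -1;python3 t.py 663.8 -164 -9 -35
```

```text
finger_force: 25.0
finger_force: 25.0
t 37.5 tcp [ 664.9 -163.7   -2.2] yaw -34.9 F [-0.3  0.4 -1.8] w 0.603 ff 25.0 q7 7 tilt [0.0006 0.0001]
(array([-0.09, -0.07,  0.68]), 'az', np.float64(0.1))
```

```bash
python3 -m inch '[{"ax":0,"ay":0,"az":0,"dx":-0.06,"dy":-0.06,"dz":0.2,"claw":0.45},{"ax":0,"ay":0,"az":0,"dx":-0.06,"dy":-0.06,"dz":0.4,"claw":0.45},{"ax":0,"ay":0,"az":0,"dx":-0.06,"dy":-0.06,"dz":0.4,"claw":0.45}]' 25|grep -E "pos|^force";for i in 1 2 3; do python3 -m inch '[{"ax":0,"ay":0,"az":0,"dx":0,"dy":0,"dz":0.1,"claw":0.45},{"ax":0,"ay":0,"az":0,"dx":0,"dy":0,"dz":0.1,"claw":0.45}]' 25 | grep -E "pos|^force"; done
```

```text
tcp_pos: [663.4, -163.8, -7.1]
force: [-0.9, 0.9, -2.4]
tcp_pos: [663.7, -163.9, -7.8]
force: [-0.5, 0.5, -2.9]
tcp_pos: [663.8, -163.9, -8.6]
force: [-0.4, 0.3, -1.6]
tcp_pos: [663.9, -163.9, -8.7]
force: [-2.2, 1.1, 4.8]
```

```bash
python3 -m inch '[{"ax":0,"ay":0,"az":0,"dx":0,"dy":0,"dz":0,"claw":0.8},{"ax":0,"ay":0,"az":0,"dx":0,"dy":0,"dz":0,"claw":1},{"ax":0,"ay":0,"az":0,"dx":0,"dy":0,"dz":0,"claw":1},{"ax":0,"ay":0,"az":0,"dx":0,"dy":0,"dz":0,"claw":1},{"ax":0,"ay":0,"az":0,"dx":0,"dy":0,"dz":0,"claw":1},{"ax":0,"ay":0,"az":0,"dx":0,"dy":0,"dz":-4,"claw":1},{"ax":0,"ay":0,"az":0,"dx":0,"dy":0,"dz":-9,"claw":1},{"ax":0,"ay":0,"az":0,"dx":0,"dy":0,"dz":-14,"claw":1}]' 15 | tail -2;python3 -m inch '[{"ax":0,"ay":0,"az":0,"dx":0,"dy":0,"dz":-5,"claw":1},{"ax":0,"ay":0,"az":0,"dx":0,"dy":0,"dz":-7,"claw":1},{"ax":0,"ay":0,"az":0,"dx":0,"dy":0,"dz":-7,"claw":1}]' 15|tail -1;python3 t.py 643 162.2 200 0
```

```text
gripper_width: 1.002
finger_force: 0.0
finger_force: 0.0
t 39.5 tcp [ 665.7 -164.9  204.5] yaw -34.9 F [-0.  -0.3 -0.2] w 1.0 ff 0.0 q7 0 tilt [ 0.0068 -0.001 ]
(array([ 25.54, -20.57,   0.4 ]), 'az', np.float64(-34.9))
```

```bash
python3 -m inch '[{"ax":0,"ay":0,"az":-35,"dx":25.5,"dy":-20.6,"dz":0,"claw":1},{"ax":0,"ay":0,"az":-35,"dx":25.5,"dy":-20.6,"dz":0,"claw":1},{"ax":0,"ay":0,"az":-35,"dx":25.5,"dy":-20.6,"dz":0,"claw":1},{"ax":0,"ay":0,"az":-35,"dx":25.5,"dy":-20.6,"dz":0,"claw":1},{"ax":0,"ay":0,"az":-35,"dx":25.5,"dy":-20.6,"dz":0,"claw":1},{"ax":0,"ay":0,"az":-35,"dx":25.5,"dy":-20.6,"dz":0,"claw":1},{"ax":0,"ay":0,"az":-35,"dx":25.5,"dy":-20.6,"dz":0,"claw":1},{"ax":0,"ay":0,"az":-35,"dx":25.5,"dy":-20.6,"dz":0,"claw":1}]' 15 | tail -1;python3 -m inch '[{"ax":0,"ay":0,"az":0,"dx":0,"dy":0,"dz":0,"claw":1},{"ax":0,"ay":0,"az":0,"dx":0,"dy":0,"dz":0,"claw":1},{"ax":0,"ay":0,"az":0,"dx":0,"dy":0,"dz":0,"claw":1}]' 15|tail -1;python3 t.py 643 162.2 5 0;python3 - <<'E'
from h import *
s=shot('w10')
# template: bright disc on black mat
im=cv2.imread('pics/w10.png');g=cv2.cvtColor(im,6)
c=cv2.HoughCircles(cv2.GaussianBlur(g,(3,3),0)[120:330,230:430],cv2.HOUGH_GRADIENT,1,40,param1=120,param2=15,minRadius=15,maxRadius=32)
for x,y,r in c[0][:3]: print(x+230,y+120,r,wrist((x+230,y+120),64,s))
E
```

```text
finger_force: 0.0
finger_force: 0.0
t 40.5 tcp [640.6 160.8 200.2] yaw -0.0 F [0.2 0.3 0.3] w 1.0 ff 0.0 q7 2 tilt [-0.0003 -0.0007]
(array([ 0.15,  0.24, 19.52]), 'az', np.float64(-0.0))
330.5 215.5 21.5 [[643.1680593  161.81415732]]
```

```bash
python3 -m inch '[{"ax":0,"ay":0,"az":0,"dx":0.15,"dy":0.24,"dz":5,"claw":1},{"ax":0,"ay":0,"az":0,"dx":0.1,"dy":0.2,"dz":10,"claw":1},{"ax":0,"ay":0,"az":0,"dx":0.1,"dy":0.2,"dz":14,"claw":1},{"ax":0,"ay":0,"az":0,"dx":0.1,"dy":0.2,"dz":17,"claw":1},{"ax":0,"ay":0,"az":0,"dx":0.1,"dy":0.2,"dz":19,"claw":1},{"ax":0,"ay":0,"az":0,"dx":0.1,"dy":0.2,"dz":19.3,"claw":1},{"ax":0,"ay":0,"az":0,"dx":0.1,"dy":0.2,"dz":19.3,"claw":1},{"ax":0,"ay":0,"az":0,"dx":0.1,"dy":0.2,"dz":19.3,"claw":1}]' 15 | grep ^force;python3 -m inch '[{"ax":0,"ay":0,"az":0,"dx":0,"dy":0,"dz":0,"claw":1},{"ax":0,"ay":0,"az":0,"dx":0,"dy":0,"dz":0,"claw":1},{"ax":0,"ay":0,"az":0,"dx":0,"dy":0,"dz":0,"claw":1}]' 15|tail -1;python3 t.py 643 162 5 0
```

```text
force: [0.5, -1.3, 0.3]
finger_force: 0.0
t 41.7 tcp [642.9 164.4   8.2] yaw 0.2 F [-0.2  0.4 -0.1] w 1.003 ff 0.0 q7 9 tilt [0.0011 0.0006]
(array([-0.24,  0.01,  0.32]), 'az', np.float64(0.2))
```

```bash
for i in 1 2 3 4; do python3 -m inch '[{"ax":0,"ay":0,"az":0,"dx":-0.05,"dy":0,"dz":0.03,"claw":0.3},{"ax":0,"ay":0,"az":0,"dx":-0.05,"dy":0,"dz":0.03,"claw":0.3},{"ax":0,"ay":0,"az":0,"dx":-0.05,"dy":0,"dz":0.03,"claw":0.3}]' 20 | tail -2; done; python3 t.py 643 162 5 0
python3 -m inch '[{"ax":0,"ay":0,"az":0,"dx":0,"dy":0,"dz":-2,"claw":0.3},{"ax":0,"ay":0,"az":0,"dx":0,"dy":0,"dz":-5,"claw":0.3},{"ax":0,"ay":0,"az":0,"dx":0,"dy":0,"dz":-9,"claw":0.3},{"ax":0,"ay":0,"az":0,"dx":0,"dy":0,"dz":-13,"claw":0.3},{"ax":0,"ay":0,"az":0,"dx":0,"dy":0,"dz":-14,"claw":0.3},{"ax":0,"ay":0,"az":0,"dx":0,"dy":0,"dz":-14,"claw":0.3}]' 20 | tail -2;python3 t.py 430.7 -281.5 150 0
```

```text
gripper_width: 0.758
finger_force: 0.0
gripper_width: 0.502
finger_force: 0.0
gripper_width: 0.451
finger_force: 20.0
gripper_width: 0.453
finger_force: 20.0
t 42.9 tcp [642.6 162.8   6.6] yaw 0.2 F [-1.6  2.5  5.9] w 0.453 ff 20.0 q7 9 tilt [0.0002 0.001 ]
(array([-0.08,  0.04,  0.16]), 'az', np.float64(0.2))
gripper_width: 0.45
finger_force: 20.0
t 43.5 tcp [643.7 161.7 148.6] yaw 0.1 F [-0.7 -0.1 -1.6] w 0.45 ff 20.0 q7 4 tilt [0.0037 0.001 ]
(array([-44.28, -21.38,  -0.26]), 'az', np.float64(0.1))
```

Run:
```python
from h import *
s=np.load('pics/w9.npz')
g=cv2.cvtColor(cv2.imread('pics/w9.png'),6)
for p in (20,14):
  c=cv2.HoughCircles(cv2.GaussianBlur(g,(5,5),0)[100:330,220:440],cv2.HOUGH_GRADIENT,1,5,param1=60,param2=p,minRadius=44,maxRadius=52)
  if c is not None:
    for x,y,r in c[0][:4]: print(x+220,y+100,r,wrist((x+220,y+100),12,s))
g=cv2.cvtColor(cv2.imread('pics/top0.png'),6)
c=cv2.HoughCircles(cv2.GaussianBlur(g,(5,5),0)[255:335,420:500],cv2.HOUGH_GRADIENT,1,5,param1=60,param2=14,minRadius=23,maxRadius=29)
for x,y,r in c[0][:4]: print('top',x+420,y+255,r,top((x+420,y+255),12))
```

```text
327.5 209.5 45.9 [[ 432.91168866 -281.00773146]]
323.5 213.5 47.0 [[ 426.96566147 -282.13068534]]
327.5 209.5 45.9 [[ 432.91168866 -281.00773146]]
323.5 213.5 47.0 [[ 426.96566147 -282.13068534]]
330.5 213.5 51.3 [[ 433.06920373 -286.36140262]]
top 456.5 293.5 26.2 [[ 432.07487799 -279.4241033 ]]
top 457.5 301.5 23.8 [[ 416.86952978 -280.60523222]]
```

```bash
python3 -m inch '[{"ax":0,"ay":0,"az":0,"dx":-2,"dy":-1,"dz":0,"claw":0.3},{"ax":0,"ay":0,"az":0,"dx":-5.5,"dy":-2.7,"dz":0,"claw":0.3},{"ax":0,"ay":0,"az":0,"dx":-9.5,"dy":-4.6,"dz":0,"claw":0.3},{"ax":0,"ay":0,"az":0,"dx":-13.5,"dy":-6.5,"dz":0,"claw":0.3},{"ax":0,"ay":0,"az":0,"dx":-17.5,"dy":-8.4,"dz":0,"claw":0.3},{"ax":0,"ay":0,"az":0,"dx":-21.5,"dy":-10.4,"dz":0,"claw":0.3},{"ax":0,"ay":0,"az":0,"dx":-25,"dy":-12.1,"dz":0,"claw":0.3},{"ax":0,"ay":0,"az":0,"dx":-28,"dy":-13.5,"dz":0,"claw":0.3}]' 20 | tail -1;python3 -m inch '[{"ax":0,"ay":0,"az":0,"dx":-3,"dy":-1.4,"dz":0,"claw":0.3},{"ax":0,"ay":0,"az":0,"dx":-6.5,"dy":-3.2,"dz":0,"claw":0.3},{"ax":0,"ay":0,"az":0,"dx":-10,"dy":-4.9,"dz":0,"claw":0.3},{"ax":0,"ay":0,"az":0,"dx":-13.5,"dy":-6.5,"dz":0,"claw":0.3},{"ax":0,"ay":0,"az":0,"dx":-16,"dy":-7.7,"dz":0,"claw":0.3},{"ax":0,"ay":0,"az":0,"dx":-16,"dy":-7.7,"dz":0,"claw":0.3},{"ax":0,"ay":0,"az":0,"dx":-16,"dy":-7.7,"dz":0,"claw":0.3},{"ax":0,"ay":0,"az":0,"dx":-16,"dy":-7.7,"dz":0,"claw":0.3}]' 20 | tail -1;python3 t.py 431.3 -280.7 14.6 0;python3 - <<'E'
from h import *
s=shot('w11')
E
```

```text
finger_force: 20.0
finger_force: 20.0
t 45.1 tcp [ 431.5 -277.   145.3] yaw 0.2 F [ 1.1 -0.6 -0.8] w 0.45 ff 20.0 q7 49 tilt [-0.0017  0.0009]
(array([-0.38,  0.  , 13.07]), 'az', np.float64(0.2))
```

```bash
python3 -m inch '[{"ax":0,"ay":0,"az":0,"dx":-0.3,"dy":0,"dz":3,"claw":0.3},{"ax":0,"ay":0,"az":0,"dx":-0.3,"dy":0,"dz":6,"claw":0.3},{"ax":0,"ay":0,"az":0,"dx":-0.3,"dy":0,"dz":9,"claw":0.3},{"ax":0,"ay":0,"az":0,"dx":-0.3,"dy":0,"dz":11.2,"claw":0.3},{"ax":0,"ay":0,"az":0,"dx":-0.3,"dy":0,"dz":12,"claw":0.3},{"ax":0,"ay":0,"az":0,"dx":-0.3,"dy":0,"dz":12.2,"claw":0.3},{"ax":0,"ay":0,"az":0,"dx":-0.3,"dy":0,"dz":12.2,"claw":0.3},{"ax":0,"ay":0,"az":0,"dx":-0.3,"dy":0,"dz":12.2,"claw":0.3}]' 20 | tail -1;python3 -m inch '[{"ax":0,"ay":0,"az":0,"dx":0,"dy":0,"dz":0.05,"claw":0.3},{"ax":0,"ay":0,"az":0,"dx":0,"dy":0,"dz":0.05,"claw":0.3},{"ax":0,"ay":0,"az":0,"dx":0,"dy":0,"dz":0.05,"claw":0.3}]' 20|tail -1;python3 t.py 431.3 -280.7 14.6 0
```

```text
finger_force: 20.0
finger_force: 20.0
t 46.2 tcp [ 431.9 -281.4   24.1] yaw 0.1 F [ 0.9  0.5 -1.8] w 0.45 ff 20.0 q7 60 tilt [ 0.0008 -0.0001]
(array([ 0.07, -0.06,  0.95]), 'az', np.float64(0.1))
```

```bash
python3 -m inch '[{"ax":0,"ay":0,"az":0,"dx":0.05,"dy":-0.06,"dz":0.3,"claw":0.3},{"ax":0,"ay":0,"az":0,"dx":0.05,"dy":-0.06,"dz":0.6,"claw":0.3},{"ax":0,"ay":0,"az":0,"dx":0.05,"dy":-0.06,"dz":0.6,"claw":0.3},{"ax":0,"ay":0,"az":0,"dx":0.05,"dy":-0.06,"dz":0.6,"claw":0.3}]' 20|grep -E "pos|^force";for i in 1 2 3; do python3 -m inch '[{"ax":0,"ay":0,"az":0,"dx":0,"dy":0,"dz":0.1,"claw":0.3},{"ax":0,"ay":0,"az":0,"dx":0,"dy":0,"dz":0.1,"claw":0.3}]' 20 | grep -E "pos|^force"; done
```

```text
tcp_pos: [430.8, -280.9, 17.5]
force: [0.5, -0.6, -1.3]
tcp_pos: [431.0, -280.9, 16.6]
force: [-0.2, -1.6, -0.4]
tcp_pos: [430.9, -280.9, 15.6]
force: [0.4, -0.3, -1.2]
tcp_pos: [431.0, -280.9, 14.6]
force: [0.3, 0.1, -0.7]
```

```bash
for i in 1 2; do python3 -m inch '[{"ax":0,"ay":0,"az":0,"dx":0,"dy":0,"dz":0.07,"claw":0.3},{"ax":0,"ay":0,"az":0,"dx":0,"dy":0,"dz":0.07,"claw":0.3}]' 20 | grep -E "pos|^force"; done
```

```text
tcp_pos: [431.1, -280.9, 14.5]
force: [-1.3, 1.2, 6.6]
tcp_pos: [431.1, -280.9, 14.5]
force: [-3.2, 2.1, 14.8]
```

```bash
python3 -m inch '[{"ax":0,"ay":0,"az":0,"dx":0,"dy":0,"dz":-0.1,"claw":0.6},{"ax":0,"ay":0,"az":0,"dx":0,"dy":0,"dz":-0.1,"claw":1},{"ax":0,"ay":0,"az":0,"dx":0,"dy":0,"dz":-0.1,"claw":1},{"ax":0,"ay":0,"az":0,"dx":0,"dy":0,"dz":-0.1,"claw":1},{"ax":0,"ay":0,"az":0,"dx":0,"dy":0,"dz":-0.1,"claw":1},{"ax":0,"ay":0,"az":0,"dx":0,"dy":0,"dz":-4,"claw":1},{"ax":0,"ay":0,"az":0,"dx":0,"dy":0,"dz":-9,"claw":1},{"ax":0,"ay":0,"az":0,"dx":0,"dy":0,"dz":-14,"claw":1}]' 15 | tail -2;python3 -m inch '[{"ax":0,"ay":0,"az":0,"dx":0,"dy":0,"dz":-5,"claw":1},{"ax":0,"ay":0,"az":0,"dx":0,"dy":0,"dz":-7,"claw":1},{"ax":0,"ay":0,"az":0,"dx":0,"dy":0,"dz":-7,"claw":1}]' 15|tail -1;python3 - <<'E'
from h import *
s=shot('w12')
g=cv2.cvtColor(cv2.imread('pics/w12.png'),6)
for lo,hi,z in((17,24,72),(44,50,12)):
  c=cv2.HoughCircles(cv2.GaussianBlur(g,(3,3),0)[100:330,220:440],cv2.HOUGH_GRADIENT,1,5,param1=80,param2=14,minRadius=lo,maxRadius=hi)
  if c is not None:
    for x,y,r in c[0][:3]: print(z,x+220,y+100,r,wrist((x+220,y+100),z,s))
E
python3 t.py 430 0 230 30; python3 t.py 300 500 230 66
```

```text
gripper_width: 1.002
finger_force: 0.0
finger_force: 0.0
72 325.5 212.5 19.9 [[ 431.61865272 -281.79161276]]
72 325.5 202.5 18.5 [[ 431.61249925 -271.97978382]]
72 324.5 207.5 23.4 [[ 430.64849279 -276.86963953]]
12 324.5 202.5 44.9 [[ 430.50215169 -282.46337765]]
12 327.5 206.5 49.4 [[ 433.88519876 -287.01998973]]
t 48.8 tcp [ 431.7 -280.9  224.2] yaw 0.2 F [-0.2 -0.6  0.8] w 1.002 ff 0.0 q7 44 tilt [0.003  0.0001]
(array([28.09, -0.09, -0.58]), 'az', np.float64(-29.8))
t 48.8 tcp [ 431.7 -280.9  224.2] yaw 0.2 F [-0.2 -0.6  0.8] w 1.002 ff 0.0 q7 44 tilt [0.003  0.0001]
(array([ 78.13, -12.93,  -0.61]), 'az', np.float64(-65.8))
```

```bash
for i in 1 2; do python3 -m inch '[{"ax":0,"ay":0,"az":0,"dx":4,"dy":0,"dz":0,"claw":1},{"ax":0,"ay":0,"az":0,"dx":8,"dy":0,"dz":0,"claw":1},{"ax":0,"ay":0,"az":0,"dx":12,"dy":0,"dz":0,"claw":1},{"ax":0,"ay":0,"az":0,"dx":16,"dy":0,"dz":0,"claw":1},{"ax":0,"ay":0,"az":0,"dx":20,"dy":0,"dz":0,"claw":1},{"ax":0,"ay":0,"az":0,"dx":24,"dy":0,"dz":0,"claw":1},{"ax":0,"ay":0,"az":0,"dx":28,"dy":0,"dz":0,"claw":1},{"ax":0,"ay":0,"az":0,"dx":28,"dy":0,"dz":0,"claw":1}]' 15 | grep pos; done; python3 t.py 290 540 230 66
```

```text
tcp_pos: [428.8, 4.0, 221.6]
tcp_pos: [428.0, 283.3, 221.0]
t 50.4 tcp [428.  283.3 221. ] yaw 0.5 F [ 0.3 -0.7 -0.9] w 1.004 ff 0.0 q7 -30 tilt [-0.002 -0.002]
(array([ 25.8 , -13.56,  -0.92]), 'az', np.float64(-65.5))
```

```bash
python3 -m inch '[{"ax":0,"ay":0,"az":-65,"dx":25.8,"dy":-13.6,"dz":-0.9,"claw":1},{"ax":0,"ay":0,"az":-65,"dx":25.8,"dy":-13.6,"dz":-0.9,"claw":1},{"ax":0,"ay":0,"az":-65,"dx":25.8,"dy":-13.6,"dz":-0.9,"claw":1},{"ax":0,"ay":0,"az":-65,"dx":25.8,"dy":-13.6,"dz":-0.9,"claw":1},{"ax":0,"ay":0,"az":-65,"dx":25.8,"dy":-13.6,"dz":-0.9,"claw":1},{"ax":0,"ay":0,"az":-65,"dx":25.8,"dy":-13.6,"dz":-0.9,"claw":1},{"ax":0,"ay":0,"az":-65,"dx":25.8,"dy":-13.6,"dz":-0.9,"claw":1},{"ax":0,"ay":0,"az":-65,"dx":25.8,"dy":-13.6,"dz":-0.9,"claw":1}]' 15 | grep pos
python3 - <<'E'
from h import *
a=arm.snapshot('top')[:,:,::-1];cv2.imwrite('pics/top1.png',a)
r=lambda y,x:cv2.resize(a[y:y+75,x:x+100],(400,300),interpolation=cv2.INTER_CUBIC)
cv2.imwrite('pics/fin.png',np.vstack([np.hstack([r(250,112),r(238,258)]),np.hstack([r(137,342),r(255,408)])]))
E
```

```text
tcp_pos: [292.7, 536.0, 229.9]
```

View pics/fin.png

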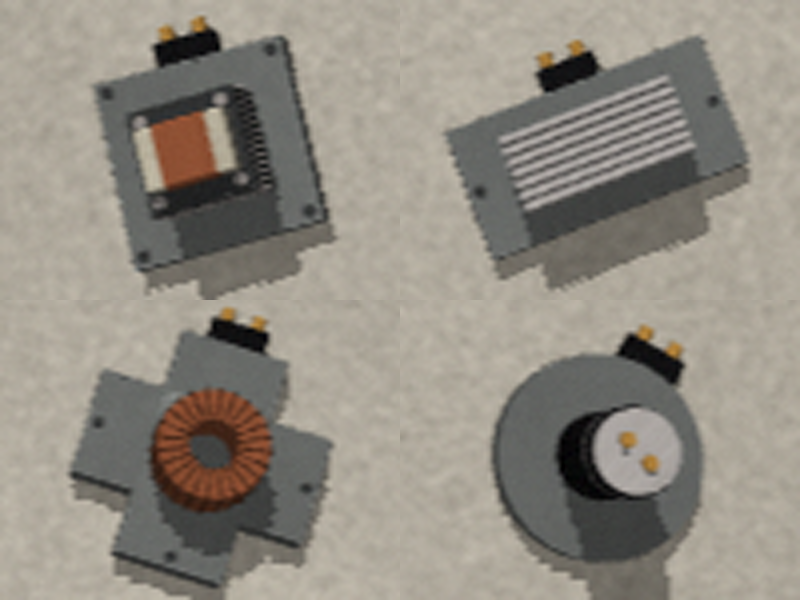

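The picture shows each part flat and upright on its proper plate; computing the centring from the corners I read.

Run:
```python
from h import *
def m(P,o,z):
    P=top(np.array(P,float)%[400,300]/4+o,z);d=np.roll(P,-1,0)-P;return P.mean(0),np.degrees(np.arctan2(d[:,1],d[:,0])).round(1)
for n,*a in (('tr',m([(130,117),(228,88),(250,180),(155,217)],(112,250),46),m([(95,87),(283,37),(328,220),(143,270)],(112,250),12)),
 ('hs',m([(497,137),(670,77),(696,147),(525,210)],(258,238),44),m([(445,133),(702,38),(748,168),(500,265)],(258,238),12)),
 ('to',m([(212,446)],(342,137),38),m([(182,331),(289,361),(332,437),(303,550),(222,585),(113,553),(72,475),(104,371)],(342,137),12)),
 ('ca',m([(637,450)],(408,255),72),m([(597,457)],(408,255),12))):
  print(n,(a[0][0]-a[1][0]).round(1),a[0][1],a[1][1])
a,b=[cv2.imread(f'pics/top{i}.png')[155:195,290:330].astype(int) for i in(0,1)];print('meter diff',abs(a-b).mean())
```

```text
tr [-0.5  0.2] [ -73.5 -164.6  111.2   16.3] [ -75.1 -164.5  104.9   17.1]
hs [1.3 0.9] [ -71.1 -160.2  109.9   21.1] [ -69.9 -161.3  111.    22.9]
to [-1.7 -0.3] [0.] [-106.4 -153.   163.9  113.3   73.    26.2  -17.7  -62.4]
ca [ 0.9 -0.2] [0.] [0.]
meter diff 1.4727083333333333
```

All parts are centred to within about 2 mm and the meter is unmoved.

```bash
python3 -c "
from rig import arm
print(arm.close_job())"
```

```text
the job is handed in; nothing more can be done
None
```

I handed the job in at about 51 s: the capacitor, transformer, heat sink (lengthwise) and toroid stand upright on their own plates, centred to within about 2 mm in the last top-camera picture, and the panel meter shows no movement.

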